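File the black capacitors by size

ROBOT

A 7-joint arm with a two-finger parallel gripper is mounted at the origin on a cart in front of the work surface, level with it; the furniture and walls round the work are solid. World frame = base frame: x ahead of the robot, y to its left, z up, the work surface at z = 0. Lengths are in mm, angles in rad, forces in N, time in s.
With the tool pointing down it reaches from about 400 to 875 mm from the base axis. Payload 4.4 kg.
Tool frame: the origin (TCP) lies midway between the tips of the shut fingers; the grasp point (between the pads) lies ctrl.tcp_to_grasp behind it (ctrl.tcp_to_grasp is the distance from the TCP to the grasp point, in mm); z points along the fingers, y is the line along which they close (so a half turn about z gives the same grasp; the last joint's range is limited). The gripper opens to 85 mm and grips with 20 to 120 N. Pads are 22 mm wide; open, the fingers measure 114 mm over their backs; the gripper's body (76 mm by 85 mm) begins 54 mm behind the grasp point. The pads swing forward as they close: fully open they stand 13 mm farther back than shut.
Start: joints at [-1.334, 0.628, 0.038, 1.517, -0.027, 0.996, -0.02], TCP at [193.802, 620.45, 231.313] pointing down, gripper open.
Joint ranges: [-3.06, 3.06], [-0.37, 2.12], [-1.25, 1.32], [0.18, 2.47], [-1.1, 4.24], [0.23, 1.98], [-2.94, 2.94]. Speed limits (rad/s): [2.57, 2.57, 3.14, 3.14, 3.14, 3.14, 3.14].

INTERFACE

Orientations are given as [roll, pitch, yaw] about the fixed x, y, z axes, in that order (R = Rz(yaw) Ry(pitch) Rx(roll)).
In Python, from cell import ctrl, get_image, get_calibration, workorder, boxes_of, place_of gives the robot as it stands.
- The arm moves only by the tool play_rows, never from a script. Its argument "series" is a list that holds one entry, the list of rows, each a list of 7 numbers: the shift along the world's x, y, z in cm, then the turn, a rotation vector about the world's x, y, z in degrees, then the closure, from 0 (fully open) to 1 (shut). A call has 1 to 20 rows; each row shifts and turns the commanded pose from where the row before left it; what a row does not reach is not made up. A row lasts 1/8 s, in which the tool goes at most 62.5 mm and 10.7 degrees, less where a joint would pass 70% of its speed; a pose out of reach is approached as far as the arm can. A call with a gripper value outside its range is refused whole. The fingers move at their own pace and stop on an object; the grip force is fixed at half the most. Time passes only in rows, so rows that do not move let the fingers close. It gives the time, the measured TCP pose, the force, the opening and the grip force at its end, in the units of the state.
- ctrl.read_state(): the state, without advancing time (a new reading comes with each control period).
- get_image(name): name is "side" or "top"; returns (picture, depth): 400x640x3 uint8, red, green, blue; 400x640 float32, mm along the optical axis (not along the pixel's ray), 0 where there is no reading.
- get_calibration(name): a dict with "K" (3x3 intrinsics, pixels), "R" (3x3) and "t" (3): a world point X has camera coordinates R X + t. Camera axes: x right, y down, z forward; pixel columns grow to the right and rows downward; lengths in mm; the calibration is good to about 2 mm. A picture is of the moment at which its call begins. get_calibration takes no time and is no camera call.
- workorder.finish_job(): hands the job in; it is judged then, once.
Trained networks look in the newest picture that a camera, given by its name, has taken for a name from the list of things; names that differ only in an ending like _2 or _b are one class to them, and where a whole thing is asked for, a point or a joint stands for the part that bears it (a point fixed in the world has none). Each returns a list of dicts, best first, with "p" (0 to 1); they miss things now and then, are a little off and sometimes report something else, mostly with a low value. They report only what shows in the picture. A call takes as long as a camera call.
- boxes_of(target, camera): "pixel" ([column, row] in pixels, amid what is visible of it).
- place_of(target, camera): "pixel" ([column, row] in pixels: a listed point, or the origin of a listed thing).
The state is a dict: "clock": time; "qpos": joint angles; "qd": joint speeds; "tau": joint torques, N m; "eef_pos": TCP position; "tool_rot": TCP orientation; "force": force on the tool from outside, world axes, zero at the start; "torque": the same for the moment, N m; "width": finger opening in mm; "gripper_force": force on a finger pad.
Only numpy, scipy, OpenCV 4.12 (cv2) and the standard library are available. Lean on these libraries where they do the work, as an engineer would, in place of code of your own. Each camera call takes 0.05 s, during which the arm holds its last target. There are 200 camera calls.

TASK

Sort the three loose black capacitors by size into the two blue trays: two stand on the grey board, and one small one was wrongly put in the large row. Stand each one upright in a free pocket, one to a pocket, of the tray whose fixed sample is of the same size, and let go. Leave the blue capacitor, the solder reel and the flux tin where they are.

Things in the scene. Friction and masses are not known exactly. Their poses are not given: they have to be found in the camera images.
- board: Grey board, fixed on the bench at the right, 195 x 255 mm, flat top at z = 0.020. Origin: 20 mm below the top's centre; x away from the robot. Obstacle: a lamp boom crosses before the base, from x 0.39 y 0.42 z 0.53 to a shade at x -0.04..0.15, y -0.39..-0.16, z 0.54..0.76: an arm above it must swing right past the shade's free end and come in below; lift things only about 5 cm
- large_row: Blue tray, the large row, fixed on the board: 120 x 42 mm, 8 mm high, three pockets in line along its x (36 x 36 mm inside, 39 mm apart, walls 3 mm, floor 3 mm above the board). The pocket at its +x end holds a fixed sample, a black capacitor 22 mm across, 26 mm tall; a label plate lies at the -x end. Origin: centre of underside; z up. The trays differ only in their samples; which is nearer varies
- small_row: Blue tray, the small row, fixed on the board: 120 x 42 mm, 8 mm high, three pockets in line along its x (36 x 36 mm inside, 39 mm apart, walls 3 mm, floor 3 mm above the board). The pocket at its +x end holds a fixed sample, a black capacitor 18 mm across, 21 mm tall; a label plate lies at the -x end. Origin: centre of underside; z up. The trays differ only in their samples; which is nearer varies
- large_row_middle (a point): Centre of the floor of the middle pocket of the large row: 3 mm above the board, 5 mm below the rim of the walls
- large_row_end (a point): Centre of the floor of the free end pocket (-x end, by the label plate) of the large row: 3 mm above the board, 5 mm below the rim of the walls
- small_row_middle (a point): Centre of the floor of the middle pocket of the small row: 3 mm above the board, 5 mm below the rim of the walls
- small_row_end (a point): Centre of the floor of the free end pocket (-x end, by the label plate) of the small row: 3 mm above the board, 5 mm below the rim of the walls
- large_cap: Black electrolytic capacitor of the large size, a loose upright cylinder 22 mm in diameter, 26 mm tall, 20 g, top face silvery, light stripe down one side; starts on the board. Origin: centre of its underside; z is its axis, up when upright
- small_cap_a: Black electrolytic capacitor of the small size, a loose upright cylinder 18 mm in diameter, 21 mm tall, 20 g, top face silvery, light stripe down one side; starts on the board. Origin: centre of its underside; z is its axis, up when upright
- small_cap_b: Black electrolytic capacitor of the small size, a loose upright cylinder 18 mm in diameter, 21 mm tall, 20 g, top face silvery, light stripe down one side; starts misfiled in the middle pocket of the large row. Origin: centre of its underside; z is its axis, up when upright
- blue_cap: Blue capacitor, loose upright cylinder 25 mm in diameter, 30 mm tall; a bystander on the board, not to be moved. Origin: centre of its underside
- solder_reel: Reel of solder wire with black flanges, 54 mm in diameter, 42 mm tall, loose, on the bench; a bystander. Origin: centre of its underside
- flux_tin: Yellow round tin with a red label, 48 mm in diameter, 23 mm tall, loose, on the bench; a bystander. Origin: centre of its underside

How it is judged (in metres and radians):
At the end, for the whole second after the job is handed in: The large black capacitor stands in an empty pocket of the large row, the two small ones in separate pockets of the small row: each within 13.5 mm of the pocket's centre, underside 1 to 5.5 mm above the tray's underside (on the floor), within 0.12 rad of upright, slower than 0.02 m/s ((horizontal distance between large_cap and large_row_middle below 0.0135 m or horizontal distance between large_cap and large_row_end below 0.0135 m) and ((horizontal distance between small_cap_a and small_row_middle below 0.0135 m and horizontal distance between small_cap_b and small_row_end below 0.0135 m) or (horizontal distance between small_cap_a and small_row_end below 0.0135 m and horizontal distance between small_cap_b and small_row_middle below 0.0135 m)) and z of large_cap in the frame of large_row between 0.001 and 0.0055 m and angle between each of large_cap, small_cap_a, small_cap_b's own z axis and vertical below 0.12 rad and linear speed of each of large_cap, small_cap_a, small_cap_b below 0.02 m/s and z of small_cap_a in the frame of small_row between 0.001 and 0.0055 m and z of small_cap_b in the frame of small_row between 0.001 and 0.0055 m); the robot touches nothing.
It fails at once if the blue capacitor is moved by more than 25 mm or tipped over (distance of blue_cap from where it was at the start of the episode above 0.025 m or angle between blue_cap's own z axis and vertical above 0.5 rad).
It fails at once if the solder reel is moved by more than 25 mm or tipped over (distance of solder_reel from where it was at the start of the episode above 0.025 m or angle between solder_reel's own z axis and vertical above 0.5 rad).
It fails at once if the flux tin is moved by more than 25 mm or tipped over (distance of flux_tin from where it was at the start of the episode above 0.025 m or angle between flux_tin's own z axis and vertical above 0.5 rad).
It also fails if it takes over 61 s, if anything falls off the work surface, if the arm or the gripper's body presses on something with over 40 N, if the wrist force passes 120 N, or if a joint passes its speed limit or range.

## Working session

There is one attempt and no reset: what is moved stays moved. The work goes in short steps, Python scripts to look and compute and a tool call to move; the robot and the scene stay as the last step left them, time stands still between calls to the robot, and variables do not carry over. Pictures are saved under pics/ and viewed, at most 13 in all, crops included, and the job is handed in when it is done.

Besides the shell and the picture viewer there is one more tool, called by a JSON object that holds its "name" and its "arguments", one argument or row to a line. play_rows: Moves the arm, as the interface text tells. Its arguments: {"type":"object","properties":{"series":{"type":"array"}},"required":["series"]}

```bash
mkdir -p pics
cat > h.py <<'E'
import numpy as np, cv2
from cell import ctrl,get_image,get_calibration,workorder,boxes_of,place_of
def ray(px,cam,z):
    c=get_calibration(cam);K,R,t=map(np.array,(c["K"],c["R"],c["t"]));t=t.ravel()
    d=R.T@np.linalg.inv(K)@np.array([px[0],px[1],1.]);o=-R.T@t
    return o+d*(z-o[2])/d[2]
def deproj(px,dep,cam):
    c=get_calibration(cam);K,R,t=map(np.array,(c["K"],c["R"],c["t"]));t=t.ravel()
    return R.T@(np.linalg.inv(K)@np.array([px[0],px[1],1.])*dep-t)
E
python3 - <<'E'
from h import *
s=ctrl.read_state();print(s,ctrl.tcp_to_grasp)
for c in("side","top"):
    p,d=get_image(c);cv2.imwrite(f"pics/{c}0.png",p[:,:,::-1])
    np.save(f"{c}0.npy",d)
    k=get_calibration(c);print(c,np.round(k["K"],1).tolist(),np.round(-np.array(k["R"]).T@np.ravel(k["t"])))
    for n,z in [("large_row",20),("small_row",20),("large_row_middle",23),("large_row_end",23),("small_row_middle",23),("small_row_end",23),("large_cap",20),("small_cap_a",20),("blue_cap",20),("solder_reel",0),("flux_tin",0),("board",0)]:
        for r in place_of(n,c)[:3]: print(c,n,round(r["p"],2),np.round(r["pixel"]),np.round(ray(r["pixel"],c,z)))
E
```

```text
{'clock': 0.0, 'qpos': array([-1.33379752,  0.62932032,  0.03842726,  1.51836592, -0.02701   ,
        0.99629465, -0.02000681]), 'qd': array([-0.00082473,  0.00122694,  0.0011668 ,  0.00093653, -0.00056708,
       -0.00068617,  0.000402  ]), 'tau': array([-7.37405189e-04, -5.63406944e+01,  1.22652300e+00, -1.93435371e+01,
        1.11550838e-02,  1.08868699e-02, -7.66978502e-06]), 'eef_pos': array([193.60145631, 619.84857614, 230.40620221]), 'tool_rot': array([-3.13972178e+00,  6.30672405e-06,  2.83879353e+00]), 'force': array([-0.88231095,  0.20018945, -0.62566377]), 'torque': array([ 0.00523057, -0.02269521, -0.01166029]), 'gripper_force': 0.0, 'width': 85.44627655732559} 18.700000000000003
side [[444.0, 0.0, 310.7], [0.0, 444.0, 195.7], [0.0, 0.0, 1.0]] [ 256. -951.  571.]
side large_row 0.58 [325. 257.] [ 525. -449.   20.]
side large_row 0.19 [331. 217.] [ 585. -354.   20.]
side small_row 0.62 [277. 254.] [ 450. -407.   20.]
side large_row_middle 0.73 [325. 253.] [ 527. -443.   23.]
side large_row_end 0.88 [330. 240.] [ 550. -416.   23.]
side small_row_middle 0.8 [280. 246.] [ 4
[... 871 characters left out ...]
 234.] [ 484. -377.   23.]
top small_row_middle 0.57 [355. 246.] [ 458. -399.   23.]
top small_row_end 0.95 [341. 234.] [ 485. -369.   23.]
top small_row_end 0.75 [264. 171.] [ 624. -194.   23.]
top small_row_end 0.67 [357. 243.] [ 465. -404.   23.]
top large_cap 0.66 [340. 190.] [ 583. -364.   20.]
top small_cap_a 0.46 [313. 213.] [ 532. -305.   20.]
top blue_cap 0.62 [353. 166.] [ 638. -393.   20.]
top blue_cap 0.47 [362. 203.] [ 554. -416.   20.]
top solder_reel 0.83 [264. 170.] [ 628. -190.    0.]
top flux_tin 0.94 [272. 197.] [ 567. -209.    0.]
top flux_tin 0.36 [380. 214.] [ 532. -457.    0.]
top board 0.69 [364. 218.] [ 522. -421.    0.]
top board 0.29 [355. 248.] [ 453. -402.    0.]
```

Run:
```python
import cv2
a=cv2.imread("pics/top0.png");cv2.imwrite("pics/t1.png",cv2.resize(a[120:300,230:430],None,fx=4,fy=4,interpolation=2)[:600])
a=cv2.imread("pics/side0.png");cv2.imwrite("pics/s1.png",cv2.resize(a[150:300,230:430],None,fx=4,fy=4,interpolation=2))
```

```text
(no output)
```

View pics/t1.png

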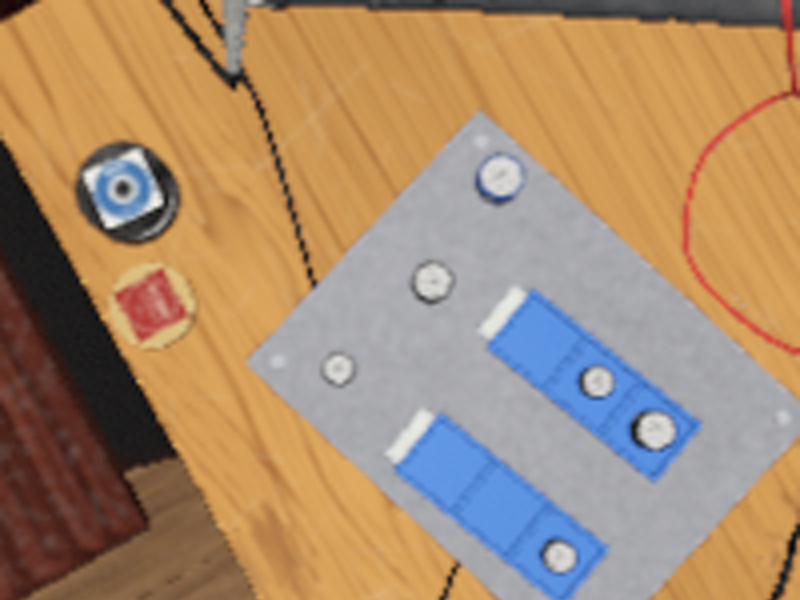

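View pics/s1.png

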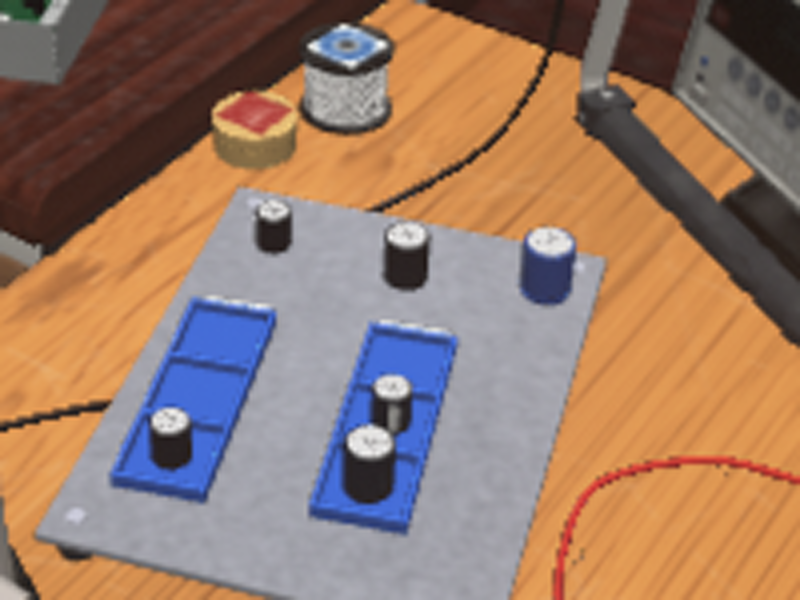

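View pics/side0.png

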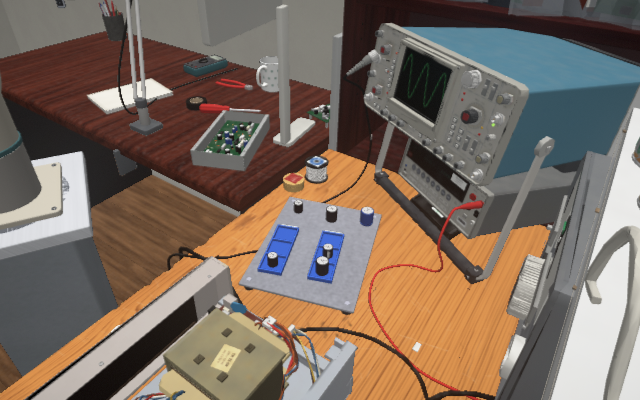

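View pics/top0.png

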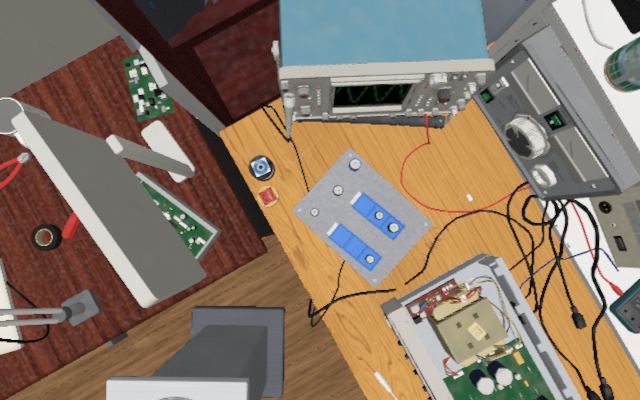

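```bash
ls -la
python3 - <<'E'
from h import *
print([a for a in dir(ctrl) if a[0]!='_'])
d=np.load("side0.npy")
for p in [(145,115),(138,70),(132,20),(290,30),(295,130),(210,140),(335,100),(40,200),(15,60),(60,50)]: print(p,np.round(deproj(p,d[p[1],p[0]],"side")))
E
```

```text
total 2024
drwxr-xr-x  3 agent agent    4096 Nov 30 10:43 .
drwxr-xr-x 23 root  root     4096 Nov 30 10:43 ..
-rw-r--r--  1 agent agent     466 Nov 30 10:43 h.py
drwxr-xr-x  2 agent agent    4096 Nov 30 10:43 pics
-rw-r--r--  1 agent agent 1024128 Nov 30 10:43 side0.npy
-rw-r--r--  1 agent agent 1024128 Nov 30 10:43 top0.npy
['MotionError', 'read_state', 'tcp_to_grasp']
(145, 115) [317. 202.  44.]
(138, 70) [352. 669.   0.]
(132, 20) [ 397. 1104.   58.]
(290, 30) [812. 390. 159.]
(295, 130) [672.  27.   9.]
(210, 140) [452.  72.   5.]
(335, 100) [736. -71. 124.]
(40, 200) [ 64. -50.  13.]
(15, 60) [-42. 948.  -1.]
(60, 50) [ 1.080e+02  1.007e+03 -1.000e+00]
```

{"name": "play_rows", "arguments": {
  "series": [
    [[-1, -3, 3, 0, 0, 0, 0], [-1, -3, 3, 0, 0, 0, 0], [0, 0, 0, 0, 0, 0, 0]]
  ]
}}

```text
clock: 1.68
eef_pos: [173.8, 560.3, 294.1]
tool_rot: [3.137, -0.0, 2.839]
force: [-0.0, 0.5, -0.1]
width: 85.4
gripper_force: 0.0
```

Run:
```python
from h import *
d=np.load("top0.npy")
for p in [(30,115),(20,130),(100,200),(200,285),(150,300),(165,270),(190,170),(120,145),(170,150),(20,315),(60,312),(85,310),(180,390),(240,390),(115,390),(230,340),(200,370),(255,330),(280,315),(290,115),(380,70)]: print(p,d[p[1],p[0]],np.round(deproj(p,d[p[1],p[0]],"top")))
print(np.round(ctrl.read_state()["qpos"],4).tolist(),ctrl.read_state()["eef_pos"])
```

```text
(30, 115) 430.00323 [625.  -9. 489.]
(20, 130) 421.2147 [606.  -5. 497.]
(100, 200) 443.71887 [535. -78. 471.]
(200, 285) 911.5423 [363. -49.  -4.]
(150, 300) 412.8023 [ 431. -148.  497.]
(165, 270) 477.49356 [ 453. -138.  433.]
(190, 170) 886.49347 [622. -31.  32.]
(120, 145) 583.65326 [621. -29. 335.]
(170, 150) 907.8568 [670.  22.  13.]
(20, 315) 908.0044 [290. 359.   1.]
(60, 312) 818.9524 [320. 210.  90.]
(85, 310) 894.63525 [307. 203.  13.]
(180, 390) 897.69214 [129. -11.   1.]
(240, 390) 894.5983 [ 132. -147.    3.]
(115, 390) 900.8436 [126. 137.  -1.]
(230, 340) 1339.9895 [ 108.  -22. -443.]
(200, 370) 1073.9143 [ 108.   -3. -176.]
(255, 330) 1466.8826 [ 108.  -85. -570.]
(280, 315) 1546.0692 [ 145. -168. -649.]
(290, 115) 624.0411 [ 679. -273.  295.]
(380, 70) 569.6361 [ 731. -405.  350.]
[-1.3449, 0.4705, 0.0415, 1.6237, -0.0219, 1.0437, -0.029] [173.78932273 560.2756962  294.0967458 ]
```

{"name": "play_rows", "arguments": {
  "series": [
    [[0.15, 0.5, 4.9, 4.9, -1.5, 0, 0], [0.15, 0.5, 4.9, 4.9, -1.5, 0, 0], [0.15, 0.5, 4.9, 4.9, -1.5, 0, 0], [0.15, 0.5, 4.9, 4.9, -1.5, 0, 0], [0, 0, 0, 0, 0, 0, 0]]
  ]
}}

```text
clock: 2.3
eef_pos: [180.2, 581.8, 491.7]
tool_rot: [2.775, -0.003, 2.839]
force: [0.4, -0.0, 0.2]
width: 85.3
gripper_force: 0.0
```

Run:
```python
from h import *
s=ctrl.read_state();print(np.round(s["qpos"],4).tolist(),s["eef_pos"],s["tool_rot"],s["force"])
# height map
P=[]
for c in("top","side"):
    d=np.load(c+"0.npy");k=get_calibration(c);K,R,t=map(np.array,(k["K"],k["R"],k["t"]))
    v,u=np.mgrid[:400,:640];m=d>0
    X=np.linalg.inv(K)@np.stack([u[m],v[m],np.ones(m.sum())])*d[m]
    P.append((R.T@(X-t.reshape(3,1))).T)
P=np.vstack(P);np.save("cloud.npy",P)
xs=range(-200,1000,100);ys=range(200,-1200,-100)
print("y\\x",*xs)
for y in ys:
    print(y,*[ (lambda q:int(np.percentile(q,99.)) if len(q)>5 else '.')(P[(P[:,0]>=x)&(P[:,0]<x+100)&(P[:,1]>=y)&(P[:,1]<y+100),2]) for x in xs],sep='\t')
```

```text
[-1.3679, 0.1915, 0.0515, 1.5554, 0.007, 1.0288, -0.0538] [180.24966281 581.77811347 491.74040438] [ 2.77508716e+00 -2.55897773e-03  2.83912320e+00] [ 0.36558376 -0.03535321  0.15411818]
y\x -200 -100 0 100 200 300 400 500 600 700 800 900
200	.	-740	-739	2	181	254	26	24	67	55	260	266
100	.	.	11	2	13	72	41	42	5	22	30	172
0	.	.	242	4	1	2	43	43	496	34	34	289
-100	.	27	209	7	-739	40	498	498	498	472	327	301
-200	-279	0	10	2	-739	-1	498	487	46	515	378	0
-300	-738	-738	-739	-739	-3	5	5	26	306	362	378	380
-400	-738	-738	-739	4	8	9	29	47	256	352	384	401
-500	-739	-738	4	15	110	109	48	49	207	349	336	412
-600	-744	.	111	110	110	110	22	23	94	347	333	415
-700	.	.	.	108	112	112	111	14	171	337	350	211
-800	.	.	.	78	111	111	110	318	338	397	374	191
-900	.	.	.	111	110	26	417	395	338	.	.	.
-1000	.	.	.	27	53	57	384	136	.	.	.	.
-1100	.	.	.	13	25	50	25	.	.	.	.	.
```

{"name": "play_rows", "arguments": {
  "series": [
    [[0.15, 0.5, 4.9, 4.9, -1.5, 0, 0], [0.15, 0.5, 4.9, 4.9, -1.5, 0, 0], [0.15, 0.5, 4.9, 4.9, -1.5, 0, 0], [0, 0, 0, 0, 0, 0, 0]]
  ]
}}

```text
clock: 2.8
eef_pos: [184.5, 596.1, 637.5]
tool_rot: [2.51, -0.004, 2.84]
force: [-0.1, -0.8, -1.2]
width: 85.2
gripper_force: 0.0
```

```bash
cat > kin.py <<'E'
import numpy as np
from scipy.optimize import least_squares
D=[([-1.3338,.6293,.0384,1.5184,-.0270,.9963,-.0200],[193.6,619.85,230.4]),
([-1.3449,.4705,.0415,1.6237,-.0219,1.0437,-.029],[173.79,560.28,294.1]),
([-1.3679,.1915,.0515,1.5554,.007,1.0288,-.0538],[180.25,581.78,491.74])]
def pts(q,p):
    s,L1,L2,h,b,o=p
    c,S=np.cos,np.sin
    Rz=lambda a:np.array([[c(a),-S(a),0],[S(a),c(a),0],[0,0,1]])
    Ry=lambda a:np.array([[c(a),0,S(a)],[0,1,0],[-S(a),0,c(a)]])
    R=Rz(b-q[0])@Ry(q[1]); A=np.array([0,0,s]); z=np.array([0,0,1.])
    R=R@Rz(-q[2]); E=A+R@(z*L1+np.array([o,0,0]))
    R=R@Ry(q[3]); W=E+R@(z*L2-np.array([o,0,0]))
    R=R@Rz(-q[4])@Ry(q[5]); return A,E,W,W+R@(z*h)
def fit():
    f=lambda p:np.r_[np.concatenate([pts(q,p)[3]-x for q,x in D]),(p[5])*.02]
    return least_squares(f,[320,500,400,310,-.06,0])
E
python3 - <<'E'
from h import *; import kin
s=ctrl.read_state();print(np.round(s["qpos"],4).tolist(),np.round(s["eef_pos"],2).tolist(),s["tool_rot"])
kin.D.append((s["qpos"],s["eef_pos"]))
r=kin.fit();print(np.round(r.x,3),np.round(r.fun,1))
E
```

```text
[-1.3829, 0.0621, 0.0514, 1.4419, 0.037, 1.0069, -0.0743] [184.49, 596.14, 637.47] [ 2.50970892 -0.00377243  2.83998895]
[ 3.38171e+02  5.57734e+02  3.76512e+02  3.55046e+02 -4.50000e-02
  4.52100e+00] [ 1.2 -0.5 -0.4 -1.4  0.5 -0.  -0.4  0.1  0.2  0.4 -0.2  0.2  0.1]
```

```bash
cat >> kin.py <<'E'
PRM=[338.2,557.7,376.5,355.,-.045,4.5]
def ik(r,z,tilt):
    wr=r-PRM[3]*np.sin(tilt);wz=z+PRM[3]*np.cos(tilt)-PRM[0]
    d=np.hypot(wr,wz);L1,L2=PRM[1],PRM[2]
    ca=(L1**2+d*d-L2**2)/(2*L1*d)
    if abs(ca)>1:return None
    th=np.pi/2-np.arctan2(wz,wr)-np.arccos(ca)
    q4=np.arccos((d*d-L1**2-L2**2)/(2*L1*L2))
    return th,q4,np.pi-tilt-th-q4
cl=np.load("cloud.npy");cl=cl[(cl[:,2]>60)&(np.hypot(cl[:,0],cl[:,1])>250)]
from scipy.spatial import cKDTree
import itertools
T=cKDTree(cl)
lamp=np.vstack([np.linspace([390,420,530],[55,-200,640],60)]);
box=np.array(list(itertools.product(np.linspace(-40,150,12),np.linspace(-390,-160,14),np.linspace(540,760,12))))
TL=cKDTree(lamp);TB=cKDTree(box)
def clear(az,r,z,tilt):
    k=ik(r,z,tilt)
    if k is None:return None
    th,q4,q6=k
    q=[PRM[4]-np.radians(az),th,0,q4,0,q6,0]
    A,E,W,P=pts(q,PRM)
    out=[np.round([th,q4,q6],2).tolist(), 'E',np.round(E).astype(int).tolist()]
    for n,(a,b) in dict(up=(A,E),fore=(E,W),tool=(W,P)).items():
        S=np.linspace(a,b,40);out.append((n,*[int(t.query(S)[0].min()) for t in(T,TL,TB)]))
    return out
E
python3 - <<'E'
from kin import *
R=np.radians
for a in (73,60,47,30,10,-10,-40,-70,-100,-138): print(a,clear(a,624,637,.63))
print()
for z,r,t in((500,800,.6),(350,880,.4),(250,930,.2),(200,910,0)): print(-138,r,z,clear(-138,r,z,t))
print()
for a in(-125,-110,-96,-84,-75,-69,-60,-50): 
  for r,z,t in((910,180,0),(850,180,-.2),(800,180,-.35)):print(a,r,z,t,clear(a,r,z,t))
print()
for a,r,z in((-50,800,150),(-45,750,120),(-40,670,100),(-40,670,50),(-30,610,100),(-30,610,50),(-32,690,70)):print(a,r,z,clear(a,r,z,0))
E
```

```text
73 [[0.07, 1.42, 1.02], 'E', [13, 42, 894], ('up', 409, 147, 174), ('fore', 600, 319, 242), ('tool', 377, 295, 585)]
60 [[0.07, 1.42, 1.02], 'E', [22, 38, 894], ('up', 409, 142, 173), ('fore', 592, 315, 239), ('tool', 398, 183, 552)]
47 [[0.07, 1.42, 1.02], 'E', [30, 32, 894], ('up', 409, 138, 171), ('fore', 575, 310, 234), ('tool', 372, 124, 514)]
30 [[0.07, 1.42, 1.02], 'E', [38, 22, 894], ('up', 409, 131, 167), ('fore', 533, 304, 226), ('tool', 348, 214, 458)]
10 [[0.07, 1.42, 1.02], 'E', [43, 8, 894], ('up', 409, 126, 162), ('fore', 464, 296, 214), ('tool', 178, 340, 389)]
-10 [[0.07, 1.42, 1.02], 'E', [43, -8, 894], ('up', 409, 122, 154), ('fore', 432, 288, 196), ('tool', 155, 398, 323)]
-40 [[0.07, 1.42, 1.02], 'E', [34, -28, 894], ('up', 409, 121, 138), ('fore', 457, 278, 151), ('tool', 292, 388, 231)]
-70 [[0.07, 1.42, 1.02], 'E', [15, -41, 894], ('up', 409, 126, 128), ('fore', 544, 268, 145), ('tool', 443, 341, 100)]
-100 [[0.07, 1.42, 1.02], 'E', [-8, -43, 894], ('up', 409, 136, 126), ('fore', 594, 280, 144), ('tool', 567, 367, 124)]
-138 [[0.07, 1.42, 1.02], 'E', [-33, -29
[... 2089 characters left out ...]
 232, 132, 25), ('fore', 227, 281, 161), ('tool', 150, 606, 415)]
-40 670 100 [[0.81, 1.55, 0.78], 'E', [312, -262, 719], ('up', 234, 106, 26), ('fore', 214, 270, 162), ('tool', 179, 549, 380)]
-40 670 50 [[0.88, 1.57, 0.69], 'E', [331, -278, 691], ('up', 215, 126, 32), ('fore', 204, 286, 181), ('tool', 179, 567, 394)]
-30 610 100 [[0.74, 1.73, 0.67], 'E', [329, -190, 747], ('up', 231, 84, 63), ('fore', 131, 267, 178), ('tool', 113, 500, 393)]
-30 610 50 [[0.81, 1.75, 0.57], 'E', [354, -204, 718], ('up', 202, 106, 63), ('fore', 119, 282, 204), ('tool', 113, 518, 407)]
-32 690 70 [[0.88, 1.5, 0.77], 'E', [366, -228, 692], ('up', 185, 124, 60), ('fore', 143, 295, 215), ('tool', 101, 585, 455)]
```

```bash
cat > plan.py <<'E'
import numpy as np
from scipy.spatial.transform import Rotation as Ro
from h import ctrl
def pose(az,r,z,t):
    a=np.radians(az);return np.array([r*np.cos(a),r*np.sin(a),z])
def rows(wps,g=0,start=None):
    """wps: (az,r,z,tilt); tool keeps its yaw relative to az"""
    s=ctrl.read_state();p=s["eef_pos"] if start is None else pose(*start)
    if start is None:
        d=Ro.from_euler("xyz",s["tool_rot"]).as_matrix()[:,2]
        az=np.degrees(np.arctan2(p[1],p[0]));start=(az,np.hypot(*p[:2]),p[2],np.arctan2(np.hypot(d[0],d[1]),-d[2]))
    print("start",np.round(start,2));out=[];cur=np.array(p);pa=np.array(start,float)
    for w in wps:
        w=np.array(w,float);N=1
        while True:
            seq=np.array([pa+(w-pa)*i/N for i in range(N+1)]);X=np.array([pose(*q) for q in seq])
            if np.linalg.norm(np.diff(X,axis=0),axis=1).max()<=60 and max(abs(w[0]-pa[0]),np.degrees(abs(w[3]-pa[3])))/N<=9:break
            N+=1
        for i in range(N):
            dp=np.round((X[i+1]-cur)/10,1);cur=cur+dp*10
            am=np.radians(seq[i+1][0]);dt=np.degrees(seq[i+1][3]-seq[i][3]);da=seq[i+1][0]-seq[i][0]
            out.append([*dp.tolist(),*np.round([dt*np.sin(am),-dt*np.cos(am),da],1).tolist(),g])
        pa=w
    return out
def show(o):
    for i in range(0,len(o),20):print("["+",".join("["+",".join(f"{v+0:g}" for v in r)+"]" for r in o[i:i+20])+"]")
E
python3 - <<'E'
from plan import *
show(rows([(-138,624,640,.63)]))
from kin import clear
for w in((-60,885,150,0),(-55,870,140,0),(-50,830,120,0),(-46,780,110,0),(-42,720,100,0),(-40,680,90,0)):print(w,clear(*w))
E
```

```text
start [7.2800e+01 6.2403e+02 6.3747e+02 6.3000e-01]
[[5.5,-2,0,0,0,-5.4,0],[5.4,-2.5,0,0,0,-5.4,0],[5,-3,0,0,0,-5.4,0],[4.8,-3.5,0,0,0,-5.4,0],[4.4,-3.9,0,0,0,-5.4,0],[4,-4.3,0,0,0,-5.4,0],[3.6,-4.6,0,0,0,-5.4,0],[3.1,-5,0.1,0,0,-5.4,0],[2.7,-5.3,0,0,0,-5.4,0],[2.1,-5.5,0,0,0,-5.4,0],[1.7,-5.6,0,0,0,-5.4,0],[1.1,-5.8,0,0,0,-5.4,0],[0.5,-5.9,0,0,0,-5.4,0],[0,-5.8,0,0,0,-5.4,0],[-0.6,-5.9,0,0,0,-5.4,0],[-1.1,-5.8,0,0,0,-5.4,0],[-1.7,-5.6,0,0,0,-5.4,0],[-2.2,-5.5,0,0,0,-5.4,0],[-2.7,-5.2,0,0,0,-5.4,0],[-3.1,-5,0,0,0,-5.4,0]]
[[-3.6,-4.6,0,0,0,-5.4,0],[-4.1,-4.3,0,0,0,-5.4,0],[-4.4,-3.9,0,0,0,-5.4,0],[-4.8,-3.4,0.1,0,0,-5.4,0],[-5.1,-3,0,0,0,-5.4,0],[-5.3,-2.5,0,0,0,-5.4,0],[-5.5,-1.9,0,0,0,-5.4,0],[-5.8,-1.5,0,0,0,-5.4,0],[-5.8,-0.9,0,0,0,-5.4,0],[-5.8,-0.3,0,0,0,-5.4,0],[-5.9,0.2,0,0,0,-5.4,0],[-5.9,0.8,0,0,0,-5.4,0],[-5.7,1.3,0,0,0,-5.4,0],[-5.6,1.8,0,0,0,-5.4,0],[-5.4,2.4,0,0,0,-5.4,0],[-5.1,2.8,0,0,0,-5.4,0],[-4.9,3.4,0,0,0,-5.4,0],[-4.5,3.8,0,0,0,-5.4,0],[-4.1,4.1,0.1,0,0,-5.4,0]]
(-60, 885, 150, 0) [[1.16, 0.55, 1.43], 'E', [257, -445, 554], ('up', 293, 203, 57), ('fore', 135, 329, 120), ('tool', 82, 701, 480)]
(-55, 870, 140, 0) [[1.12, 0.67, 1.35], 'E', [290, -414, 575], ('up', 263, 193, 61), ('fore', 160, 323, 141), ('tool', 68, 696, 480)]
(-50, 830, 120, 0) [[1.04, 0.92, 1.18], 'E', [311, -371, 615], ('up', 237, 172, 51), ('fore', 214, 309, 161), ('tool', 98, 671, 463)]
(-46, 780, 110, 0) [[0.96, 1.15, 1.03], 'E', [319, -330, 654], ('up', 225, 149, 38), ('fore', 216, 294, 169), ('tool', 137, 635, 438)]
(-42, 720, 100, 0) [[0.88, 1.38, 0.88], 'E', [321, -289, 691], ('up', 224, 126, 26), ('fore', 208, 282, 171), ('tool', 153, 591, 409)]
(-40, 680, 90, 0) [[0.84, 1.52, 0.78], 'E', [320, -268, 708], ('up', 226, 114, 27), ('fore', 213, 276, 169), ('tool', 171, 562, 390)]
```

{"name": "play_rows", "arguments": {
  "series": [
    [[5.5, -2, 0, 0, 0, -5.4, 0], [5.4, -2.5, 0, 0, 0, -5.4, 0], [5, -3, 0, 0, 0, -5.4, 0], [4.8, -3.5, 0, 0, 0, -5.4, 0], [4.4, -3.9, 0, 0, 0, -5.4, 0], [4, -4.3, 0, 0, 0, -5.4, 0], [3.6, -4.6, 0, 0, 0, -5.4, 0], [3.1, -5, 0.1, 0, 0, -5.4, 0], [2.7, -5.3, 0, 0, 0, -5.4, 0], [2.1, -5.5, 0, 0, 0, -5.4, 0], [1.7, -5.6, 0, 0, 0, -5.4, 0], [1.1, -5.8, 0, 0, 0, -5.4, 0], [0.5, -5.9, 0, 0, 0, -5.4, 0], [0, -5.8, 0, 0, 0, -5.4, 0], [-0.6, -5.9, 0, 0, 0, -5.4, 0], [-1.1, -5.8, 0, 0, 0, -5.4, 0], [-1.7, -5.6, 0, 0, 0, -5.4, 0], [-2.2, -5.5, 0, 0, 0, -5.4, 0], [-2.7, -5.2, 0, 0, 0, -5.4, 0], [-3.1, -5, 0, 0, 0, -5.4, 0]]
  ]
}}

```text
clock: 5.3
eef_pos: [508.7, -362.5, 633.0]
tool_rot: [2.519, -0.001, 0.952]
force: [-0.7, -0.1, -0.1]
width: 85.3
gripper_force: 0.0
```

Run:
```python
from plan import *
s=ctrl.read_state();print(np.round(s["qpos"],3).tolist(),np.round(s["tau"],1))
show(rows([(-138,624,640,.63)]))
```

```text
[-0.296, 0.092, 0.969, 1.458, -0.11, 1.01, 0.055] [ -2.6 -20.6   1.4 -25.6   0.   -2.6  -0.1]
start [-3.5480e+01  6.2468e+02  6.3303e+02  6.2000e-01]
[[-3.6,-4.6,0,0,0,-5.4,0],[-4.1,-4.3,0.1,0,0,-5.4,0],[-4.4,-3.8,0,0,0,-5.4,0],[-4.8,-3.5,0,0,0,-5.4,0],[-5.1,-2.9,0.1,0,0,-5.4,0],[-5.3,-2.5,0,0,0,-5.4,0],[-5.6,-1.9,0.1,0,0,-5.4,0],[-5.7,-1.5,0,0,0,-5.4,0],[-5.8,-0.8,0,0,0,-5.4,0],[-5.9,-0.4,0.1,0,0,-5.4,0],[-5.8,0.2,0,0,0,-5.4,0],[-5.9,0.8,0,0,0,-5.4,0],[-5.7,1.3,0.1,0,0,-5.4,0],[-5.6,1.9,0,0,0,-5.4,0],[-5.3,2.4,0.1,0,0,-5.4,0],[-5.2,2.8,0,0,0,-5.4,0],[-4.8,3.4,0,0,0,-5.4,0],[-4.5,3.7,0.1,0,0,-5.4,0],[-4.1,4.2,0,0,0,-5.4,0]]
```

```bash
cat > sim.py <<'E'
import numpy as np
from scipy.spatial.transform import Rotation as Ro
import kin
PRM=kin.PRM
LO=np.array([-3.06,-.37,-1.25,.18,-1.1,.23,-2.94]);HI=np.array([3.06,2.12,1.32,2.47,4.24,1.98,2.94])
def fk(q,c7=0,s5=-1,s7=-1):
    Rz=lambda a:Ro.from_rotvec([0,0,a]);Ry=lambda a:Ro.from_rotvec([0,a,0])
    s,L1,L2,h,b,o=PRM
    R=Rz(b-q[0])*Ry(q[1])*Rz(-q[2]);E=np.array([0,0,s])+R.apply([o,0,L1])
    R=R*Ry(q[3]);W=E+R.apply([-o,0,L2]);R=R*Rz(s5*q[4])*Ry(q[5]);P=W+R.apply([0,0,h])
    return E,W,P,R*Rz(s7*q[6]+c7)
def jac(q):
    E,W,P,R=fk(q);J=np.zeros((6,7))
    for i in range(7):
        d=np.array(q,float);d[i]+=1e-5;_,_,P2,R2=fk(d)
        J[:3,i]=(P2-P)/1e-5/1000;J[3:,i]=(R2*R.inv()).as_rotvec()/1e-5
    return J
def run(q,rws,wt=np.ones(7),rest=None,k=0):
    q=np.array(q,float);_,_,P,R=fk(q);log=[q.copy()]
    for r in rws:
        P=P+np.array(r[:3])*10;R=Ro.from_rotvec(np.radians(r[3:6]))*R
        for _ in range(8):
            _,_,p,rr=fk(q);e=np.r_[(P-p)/1000,(R*rr.inv()).as_rotvec()]
            J=jac(q);act=np.ones(7,bool)
            for _ in range(2):
                Wi=np.diag(wt*act);Jp=Wi@J.T@np.linalg.inv(J@Wi@J.T+1e-6*np.eye(6));dq=Jp@e
                if rest is not None:dq+=(np.eye(7)-Jp@J)@(k*(rest-q))*act
                bad=((q+dq>HI)|(q+dq<LO))&act
                if not bad.any():break
                act&=~bad
            q=np.clip(q+dq,LO,HI)
        log.append(q.copy())
    return np.array(log)
E
cat > t.py <<'E'
from sim import *
from h import ctrl
# orientation check
qs=[([-1.3829,.0621,.0514,1.4419,.037,1.0069,-.0743],[2.50970892,-.00377,2.83999]),]
s=ctrl.read_state();qs.append((s["qpos"],s["tool_rot"]))
for s5 in(1,-1):
  for s7 in(1,-1):
    print(s5,s7,[np.round((fk(q,0,s5,s7)[3].inv()*Ro.from_euler("xyz",r)).as_rotvec(),3) for q,r in qs],np.round(fk(qs[1][0],0,s5,s7)[2]-s["eef_pos"]))
E
python3 t.py
python3 - <<'E'
from sim import *
q0=[-1.3829,.0621,.0514,1.4419,.037,1.0069,-.0743]
az=72.8-5.4*np.arange(21);X=624*np.c_[np.cos(np.radians(az)),np.sin(np.radians(az))]
rw=[[*(X[i+1]-X[i])/10,0,0,0,-5.4] for i in range(20)]
print(np.round(run(q0,rw)[::5],3));
E
```

```text
1 1 [array([ 0.028, -0.029,  1.643]), array([-0.168,  0.163,  1.534])] [-51. -49.   4.]
1 -1 [array([ 0.026, -0.03 ,  1.495]), array([-0.18 ,  0.156,  1.644])] [-51. -49.   4.]
-1 1 [array([-0.023,  0.02 ,  1.683]), array([-0.019,  0.021,  1.424])] [-8.  0. -1.]
-1 -1 [array([-0.021,  0.021,  1.534]), array([-0.02 ,  0.021,  1.534])] [-8.  0. -1.]
[[-1.383  0.062  0.051  1.442  0.037  1.007 -0.074]
 [-1.122  0.065  0.283  1.442  0.008  1.006 -0.051]
 [-0.857  0.071  0.513  1.442 -0.024  1.007 -0.024]
 [-0.583  0.082  0.741  1.441 -0.064  1.008  0.008]
 [-0.291  0.101  0.959  1.441 -0.117  1.011  0.051]]
```

```bash
cat > ex.py <<'E'
from sim import *
from plan import rows,show
from kin import T,TL,TB
def clr(q):
    E,W,P,_=fk(q);A=np.array([0,0,PRM[0]]);o=[]
    for a,b in((A,E),(E,W),(W,P)):
        S=np.linspace(a,b,30);o.append([int(t.query(S)[0].min()) for t in(T,TL,TB)])
    return np.array(o)
def explore(q,wps,start,v=True):
    from contextlib import redirect_stdout;import io
    cur=start
    for w in wps:
        with redirect_stdout(io.StringIO()): rw=rows([w],start=cur)
        L=run(q,rw);_,_,P,_=fk(L[-1])
        m=np.min([clr(x) for x in L],axis=0)
        tgt=np.r_[w[1]*np.cos(np.radians(w[0])),w[1]*np.sin(np.radians(w[0])),w[2]]
        if v:print(w,len(rw),"q",np.round(L[-1],2).tolist(),"up",m[0].tolist(),"fore",m[1].tolist(),"tool",m[2].tolist(),"E",np.round(fk(L[-1])[0]).astype(int).tolist(),"err",int(np.linalg.norm(P-fk(q)[2]-(tgt-np.r_[cur[1]*np.cos(np.radians(cur[0])),cur[1]*np.sin(np.radians(cur[0])),cur[2]]))))
        q=L[-1];cur=w
    return q,cur
E
python3 - <<'E'
from ex import *
q=[-0.296,0.092,0.969,1.458,-0.11,1.01,0.055];st=(-35.5,624.7,633,.62)
for A,Bz in((-138,-138),(-160,-160),(-190,-150),(-220,-150)):
    print(A,Bz);explore(q,[(A,624,640,.63),(Bz,624,640,.63),(Bz,780,500,.5),(Bz,880,330,.3),(Bz,890,170,0),(-100,890,165,0),(-60,880,160,0),(-50,830,120,0),(-42,720,100,0),(-40,680,80,0),(-30,610,80,0)],st)
E
```

```text
-138 -138
(-138, 624, 640, 0.63) 19 q [1.33, 0.19, 1.3, 1.42, -0.32, 1.06, 0.22] up [409, 92, 76] fore [439, 260, 133] tool [257, 333, 92] E [17, -107, 885] err 0
(-138, 624, 640, 0.63) 1 q [1.33, 0.19, 1.3, 1.42, -0.32, 1.06, 0.22] up [409, 108, 76] fore [563, 263, 134] tool [790, 472, 318] E [17, -107, 885] err 0
(-138, 780, 500, 0.5) 4 q [1.84, 0.59, 1.02, 1.22, -0.68, 1.13, 0.4] up [409, 99, 2] fore [563, 229, 73] tool [779, 472, 318] E [-101, -293, 802] err 0
(-138, 880, 330, 0.3) 4 q [2.06, 0.93, 0.9, 0.9, -0.76, 1.27, 0.32] up [409, 119, 14] fore [625, 243, 74] tool [776, 581, 420] E [-230, -384, 671] err 0
(-138, 890, 170, 0) 3 q [2.23, 1.25, 0.83, 0.43, -0.76, 1.6, 0.14] up [409, 216, 82] fore [622, 340, 190] tool [759, 713, 555] E [-346, -401, 512] err 0
(-100, 890, 165, 0) 10 q [1.56, 1.23, 0.79, 0.48, -0.72, 1.56, 0.15] up [409, 230, 64] fore [427, 356, 137] tool [329, 721, 503] E [-22, -527, 519] err 0
(-60, 880, 160, 0) 11 q [0.83, 1.19, 0.75, 0.6, -0.66, 1.49, 0.18] up [234, 211, 43] fore [147, 334, 105] tool [58, 687, 464] E [329, -402, 541] err 0
(-50, 830, 120, 0) 3
[... 4946 characters left out ...]
.49, 1.46, 0.14] up [251, 203, 30] fore [147, 324, 99] tool [57, 686, 463] E [308, -411, 556] err 0
(-50, 830, 120, 0) 3 q [0.64, 1.08, 0.52, 0.95, -0.48, 1.23, 0.22] up [168, 181, 78] fore [147, 338, 159] tool [53, 665, 457] E [379, -314, 600] err 0
(-42, 720, 100, 0) 3 q [0.44, 0.92, 0.49, 1.41, -0.47, 0.94, 0.32] up [152, 134, 74] fore [172, 307, 229] tool [91, 584, 402] E [393, -209, 674] err 0
(-40, 680, 80, 0) 1 q [0.39, 0.89, 0.47, 1.55, -0.49, 0.83, 0.36] up [157, 125, 79] fore [157, 300, 243] tool [166, 557, 386] E [393, -187, 687] err 0
(-30, 610, 80, 0) 3 q [0.22, 0.8, 0.43, 1.77, -0.47, 0.68, 0.39] up [163, 92, 85] fore [95, 276, 243] tool [122, 497, 386] E [388, -106, 724] err 0
```

Run:
```python
from ex import *
q=[-0.296,0.092,0.969,1.458,-0.11,1.01,0.055];st=(-35.5,624.7,633,.62)
for A,r in((-170,905),(-165,900)):
    print(A,r);explore(q,[(A,624,640,.63),(A,780,500,.5),(A,880,330,.3),(A,r,170,0),(-100,r,160,0),(-75,r,160,0),(-66,r,160,0),(-58,r-5,155,0),(-50,850,130,0),(-42,720,100,0)],st)
show(rows([(-170,624,640,.63)]))
```

```text
-170 905
(-170, 624, 640, 0.63) 25 q [1.88, 0.2, 1.31, 1.41, -0.32, 1.06, 0.21] up [409, 91, 71] fore [439, 260, 132] tool [257, 333, 92] E [-44, -106, 884] err 0
(-170, 780, 500, 0.5) 4 q [2.4, 0.59, 1.03, 1.21, -0.67, 1.13, 0.39] up [409, 137, 56] fore [608, 277, 121] tool [946, 564, 419] E [-242, -199, 800] err 0
(-170, 880, 330, 0.3) 4 q [2.61, 0.93, 0.9, 0.89, -0.76, 1.27, 0.31] up [409, 213, 98] fore [733, 336, 205] tool [1052, 690, 572] E [-399, -206, 669] err 0
(-170, 905, 170, 0) 3 q [2.85, 1.31, 0.83, 0.2, -0.77, 1.69, 0.04] up [409, 292, 157] fore [834, 455, 359] tool [1077, 827, 730] E [-525, -128, 476] err 1
(-100, 905, 160, 0) 19 q [1.6, 1.28, 0.79, 0.34, -0.72, 1.61, 0.1] up [405, 245, 84] fore [410, 376, 150] tool [332, 734, 515] E [-41, -534, 495] err 0
(-75, 905, 160, 0) 7 q [1.15, 1.27, 0.76, 0.38, -0.69, 1.59, 0.11] up [341, 228, 70] fore [243, 354, 121] tool [67, 706, 489] E [192, -497, 502] err 0
(-66, 905, 160, 0) 3 q [0.99, 1.26, 0.76, 0.39, -0.68, 1.59, 0.11] up [292, 228, 70] fore [149, 355, 121] tool [74, 706, 485] E [268, -460, 504] err 0
(-58, 900, 155, 0
[... 1954 characters left out ...]
29, -173, 650] err 0
start [-3.5480e+01  6.2468e+02  6.3303e+02  6.2000e-01]
[[-3.6,-4.6,0,0,0,-5.4,0],[-4.1,-4.3,0.1,0,0,-5.4,0],[-4.4,-3.8,0,0,0,-5.4,0],[-4.8,-3.4,0,0,0,-5.4,0],[-5,-3,0,0,0,-5.4,0],[-5.3,-2.5,0.1,0,0,-5.4,0],[-5.6,-1.9,0,0,0,-5.4,0],[-5.6,-1.4,0,0,0,-5.4,0],[-5.8,-0.9,0.1,0,0,-5.4,0],[-5.9,-0.4,0,0,0,-5.4,0],[-5.9,0.2,0,0,0,-5.4,0],[-5.8,0.8,0,0,0,-5.4,0],[-5.7,1.3,0.1,0,0,-5.4,0],[-5.6,1.8,0,0,0,-5.4,0],[-5.3,2.3,0,0,0,-5.4,0],[-5.2,2.9,0,0,0,-5.4,0],[-4.8,3.3,0.1,0,0,-5.4,0],[-4.5,3.7,0,0,0,-5.4,0],[-4.1,4.2,0,0,0,-5.4,0],[-3.8,4.5,0.1,0,0,-5.4,0]]
[[-3.3,4.8,0,0,0,-5.4,0],[-2.8,5.2,0,0,0,-5.4,0],[-2.3,5.3,0,0,0,-5.4,0],[-1.8,5.6,0.1,0,0,-5.4,0],[-1.3,5.7,0,0,0,-5.4,0]]
```

{"name": "play_rows", "arguments": {
  "series": [
    [[-3.6, -4.6, 0, 0, 0, -5.4, 0], [-4.1, -4.3, 0.1, 0, 0, -5.4, 0], [-4.4, -3.8, 0, 0, 0, -5.4, 0], [-4.8, -3.4, 0, 0, 0, -5.4, 0], [-5, -3, 0, 0, 0, -5.4, 0], [-5.3, -2.5, 0.1, 0, 0, -5.4, 0], [-5.6, -1.9, 0, 0, 0, -5.4, 0], [-5.6, -1.4, 0, 0, 0, -5.4, 0], [-5.8, -0.9, 0.1, 0, 0, -5.4, 0], [-5.9, -0.4, 0, 0, 0, -5.4, 0], [-5.9, 0.2, 0, 0, 0, -5.4, 0], [-5.8, 0.8, 0, 0, 0, -5.4, 0], [-5.7, 1.3, 0.1, 0, 0, -5.4, 0], [-5.6, 1.8, 0, 0, 0, -5.4, 0], [-5.3, 2.3, 0, 0, 0, -5.4, 0], [-5.2, 2.9, 0, 0, 0, -5.4, 0], [-4.8, 3.3, 0.1, 0, 0, -5.4, 0], [-4.5, 3.7, 0, 0, 0, -5.4, 0], [-4.1, 4.2, 0, 0, 0, -5.4, 0], [-3.8, 4.5, 0.1, 0, 0, -5.4, 0]]
  ]
}}

```text
clock: 7.8
eef_pos: [-499.2, -372.7, 639.4]
tool_rot: [2.519, -0.001, -0.933]
force: [-0.7, -0.6, -0.7]
width: 85.4
gripper_force: 0.0
```

{"name": "play_rows", "arguments": {
  "series": [
    [[-3.3, 4.8, 0, 0, 0, -5.4, 0], [-2.8, 5.2, 0, 0, 0, -5.4, 0], [-2.3, 5.3, 0, 0, 0, -5.4, 0], [-1.8, 5.6, 0.1, 0, 0, -5.4, 0]]
  ]
}}

```text
clock: 8.3
eef_pos: [-600.9, -163.7, 640.3]
tool_rot: [2.519, -0.001, -1.31]
force: [-0.2, 0.1, 0.2]
width: 85.3
gripper_force: 0.0
```

Run:
```python
from ex import *
from plan import ctrl
s=ctrl.read_state();q=s["qpos"];print(np.round(q,2).tolist(),np.round(s["tau"],1),s["clock"],s["eef_pos"])
p=s["eef_pos"];st=(np.degrees(np.arctan2(p[1],p[0])),np.hypot(*p[:2]),p[2],.62)
w=[(-165,780,500,.5),(-158,880,330,.3),(-145,900,200,0),(-130,900,165,0)]
explore(q,w+[(-100,900,160,0),(-75,905,160,0),(-66,905,160,0),(-58,895,155,0),(-50,850,130,0),(-42,720,100,0)],st)
show(rows(w))
```

```text
[1.74, 0.14, 1.27, 1.44, -0.21, 1.04, 0.14] [ -3.9 -16.2   3.5 -25.3  -0.3  -2.6   0. ] 8.3 [-600.8856552  -163.72219648  640.32237765]
(-165, 780, 500, 0.5) 4 q [2.29, 0.56, 1.01, 1.26, -0.65, 1.09, 0.4] up [409, 134, 54] fore [597, 272, 120] tool [924, 540, 394] E [-209, -211, 810] err 0
(-158, 880, 330, 0.3) 4 q [2.39, 0.89, 0.87, 0.97, -0.72, 1.22, 0.33] up [409, 194, 84] fore [709, 314, 176] tool [964, 660, 544] E [-334, -281, 685] err 0
(-145, 900, 200, 0) 5 q [2.36, 1.22, 0.79, 0.41, -0.69, 1.62, 0.12] up [409, 262, 122] fore [679, 400, 294] tool [830, 771, 670] E [-389, -351, 529] err 0
(-130, 900, 165, 0) 4 q [2.07, 1.23, 0.77, 0.49, -0.68, 1.54, 0.15] up [409, 281, 145] fore [569, 429, 242] tool [670, 798, 603] E [-275, -448, 524] err 0
(-100, 900, 160, 0) 8 q [1.55, 1.23, 0.73, 0.49, -0.64, 1.53, 0.14] up [409, 227, 60] fore [428, 353, 135] tool [319, 719, 501] E [-15, -526, 523] err 0
(-75, 905, 160, 0) 7 q [1.13, 1.25, 0.69, 0.42, -0.62, 1.56, 0.11] up [335, 219, 61] fore [231, 343, 115] tool [64, 702, 485] E [200, -491, 512] err 0
(-66, 905, 160, 0) 3 q [0.98, 1.25, 0.6
[... 420 characters left out ...]
 100, 0) 3 q [0.34, 0.96, 0.64, 1.4, -0.59, 0.97, 0.4] up [118, 141, 95] fore [143, 315, 254] tool [112, 590, 415] E [423, -175, 657] err 0
start [-1.6476e+02  6.2279e+02  6.4032e+02  6.2000e-01]
[[-3.8,-1,-3.5,0.5,-1.7,-0.1,0],[-3.8,-0.9,-3.5,0.5,-1.7,-0.1,0],[-3.8,-1,-3.5,0.5,-1.7,-0.1,0],[-3.9,-0.9,-3.5,0.5,-1.7,-0.1,0],[-1.7,-3,-4.3,0.8,-2.7,1.8,0],[-1.6,-3.2,-4.2,0.9,-2.7,1.8,0],[-1.5,-3.2,-4.3,1,-2.7,1.8,0],[-1.4,-3.4,-4.2,1.1,-2.7,1.8,0],[1.2,-3.8,-2.6,1.4,-3.1,2.6,0],[1.4,-3.8,-2.6,1.6,-3.1,2.6,0],[1.6,-3.8,-2.6,1.7,-3,2.6,0],[1.7,-3.6,-2.6,1.8,-2.9,2.6,0],[2,-3.6,-2.6,2,-2.8,2.6,0],[3.5,-4.8,-0.9,0,0,3.8,0],[3.8,-4.4,-0.9,0,0,3.8,0],[4.2,-4.2,-0.9,0,0,3.8,0],[4.3,-4,-0.8,0,0,3.8,0]]
```

{"name": "play_rows", "arguments": {
  "series": [
    [[-3.8, -1, -3.5, 0.5, -1.7, -0.1, 0], [-3.8, -0.9, -3.5, 0.5, -1.7, -0.1, 0], [-3.8, -1, -3.5, 0.5, -1.7, -0.1, 0], [-3.9, -0.9, -3.5, 0.5, -1.7, -0.1, 0], [-1.7, -3, -4.3, 0.8, -2.7, 1.8, 0], [-1.6, -3.2, -4.2, 0.9, -2.7, 1.8, 0], [-1.5, -3.2, -4.3, 1, -2.7, 1.8, 0], [-1.4, -3.4, -4.2, 1.1, -2.7, 1.8, 0], [1.2, -3.8, -2.6, 1.4, -3.1, 2.6, 0], [1.4, -3.8, -2.6, 1.6, -3.1, 2.6, 0], [1.6, -3.8, -2.6, 1.7, -3, 2.6, 0], [1.7, -3.6, -2.6, 1.8, -2.9, 2.6, 0], [2, -3.6, -2.6, 2, -2.8, 2.6, 0], [3.5, -4.8, -0.9, 0, 0, 3.8, 0], [3.8, -4.4, -0.9, 0, 0, 3.8, 0], [4.2, -4.2, -0.9, 0, 0, 3.8, 0], [4.3, -4, -0.8, 0, 0, 3.8, 0]]
  ]
}}

```text
clock: 10.42
eef_pos: [-576.6, -690.9, 162.8]
tool_rot: [-3.139, 0.01, -0.693]
force: [-0.1, 0.0, 0.1]
width: 85.3
gripper_force: 0.0
```

Run:
```python
from ex import *
from plan import ctrl
s=ctrl.read_state();q=s["qpos"];print(np.round(q,2).tolist(),np.round(s["tau"],1),s["clock"],s["eef_pos"],s["tool_rot"])
p=s["eef_pos"];st=(np.degrees(np.arctan2(p[1],p[0])),np.hypot(*p[:2]),p[2],0)
w=[(-110,905,160,0),(-100,908,158,0),(-75,908,155,0),(-66,908,155,0),(-58,895,150,0)]
explore(q,w+[(-50,850,130,0),(-42,720,100,0)],st)
show(rows(w))
```

```text
[2.1, 1.25, 0.75, 0.47, -0.69, 1.54, 0.16] [  2.8 -81.7   7.8 -17.3   0.1   0.2   0. ] 10.425 [-576.61425724 -690.93506222  162.82226701] [-3.13917667  0.00973808 -0.69251084]
(-110, 905, 160, 0) 6 q [1.76, 1.24, 0.73, 0.48, -0.67, 1.53, 0.15] up [409, 250, 87] fore [463, 383, 152] tool [476, 751, 527] E [-124, -515, 514] err 0
(-100, 908, 158, 0) 3 q [1.58, 1.25, 0.71, 0.48, -0.66, 1.53, 0.14] up [409, 235, 69] fore [424, 363, 140] tool [329, 729, 508] E [-33, -529, 513] err 0
(-75, 908, 155, 0) 7 q [1.13, 1.23, 0.68, 0.51, -0.63, 1.5, 0.14] up [336, 218, 55] fore [243, 342, 111] tool [48, 700, 481] E [198, -489, 519] err 0
(-66, 908, 155, 0) 3 q [0.97, 1.23, 0.67, 0.52, -0.62, 1.49, 0.14] up [285, 219, 55] fore [146, 344, 111] tool [56, 700, 477] E [273, -450, 522] err 0
(-58, 895, 150, 0) 3 q [0.81, 1.2, 0.66, 0.63, -0.6, 1.43, 0.17] up [224, 212, 84] fore [130, 352, 138] tool [67, 699, 475] E [340, -394, 539] err 0
(-50, 850, 130, 0) 3 q [0.6, 1.11, 0.64, 0.92, -0.59, 1.26, 0.26] up [147, 189, 94] fore [137, 355, 190] tool [54, 673, 466] E [399, -305, 581] err 0
(-42, 720, 100, 0) 3 q [0.36, 0.94, 0.61, 1.46, -0.6, 0.93, 0.42] up [127, 139, 89] fore [148, 313, 248] tool [100, 578, 399] E [415, -183, 662] err 0
start [-1.2985e+02  8.9993e+02  1.6282e+02  1.0000e-02]
[[4,-3.3,0,0.1,-0.1,3.3,0],[4.3,-3,-0.1,0.1,-0.1,3.3,0],[4.3,-2.8,0,0.1,0,3.3,0],[4.6,-2.6,-0.1,0.1,0,3.3,0],[4.7,-2.2,0,0.1,0,3.3,0],[4.8,-2,-0.1,0.1,0,3.3,0],[5,-1.8,0,0,0,3.3,0],[5,-1.5,-0.1,0,0,3.3,0],[5.2,-1.1,-0.1,0,0,3.3,0],[5.6,-0.8,0,0,0,3.6,0],[5.6,-0.5,-0.1,0,0,3.6,0],[5.7,-0.1,0,0,0,3.6,0],[5.6,0.2,-0.1,0,0,3.6,0],[5.7,0.6,0,0,0,3.6,0],[5.6,1,0,0,0,3.6,0],[5.5,1.3,-0.1,0,0,3.6,0],[4.5,1.3,0,0,0,3,0],[4.5,1.6,0,0,0,3,0],[4.4,1.8,0,0,0,3,0],[3.6,2.2,-0.1,0,0,2.7,0]]
[[3.5,2.4,-0.2,0,0,2.7,0],[3.4,2.5,-0.2,0,0,2.7,0]]
```

Run:
```python
from ex import *
from plan import ctrl
s=ctrl.read_state();q=s["qpos"]
p=s["eef_pos"];st=(np.degrees(np.arctan2(p[1],p[0])),np.hypot(*p[:2]),p[2],0.01)
w=[(-112,922,160,0),(-100,924,158,0),(-75,924,157,0),(-66,922,155,0),(-60,905,150,0)]
explore(q,w+[(-50,850,130,0),(-42,720,100,0)],st)
show(rows(w))
```

```text
(-112, 922, 160, 0) 5 q [1.86, 1.33, 0.72, 0.22, -0.69, 1.66, 0.06] up [409, 280, 140] fore [457, 426, 199] tool [508, 775, 553] E [-182, -511, 469] err 1
(-100, 924, 158, 0) 4 q [1.64, 1.32, 0.71, 0.24, -0.68, 1.65, 0.06] up [394, 259, 102] fore [397, 396, 164] tool [333, 747, 526] E [-67, -537, 471] err 0
(-75, 924, 157, 0) 7 q [1.19, 1.31, 0.7, 0.29, -0.66, 1.62, 0.08] up [351, 239, 89] fore [237, 368, 135] tool [60, 718, 500] E [176, -510, 481] err 0
(-66, 922, 155, 0) 3 q [1.02, 1.3, 0.69, 0.33, -0.65, 1.6, 0.08] up [300, 237, 87] fore [134, 368, 134] tool [70, 718, 494] E [259, -471, 487] err 0
(-60, 905, 150, 0) 2 q [0.86, 1.23, 0.69, 0.53, -0.64, 1.5, 0.15] up [244, 222, 100] fore [120, 365, 145] tool [76, 709, 486] E [323, -417, 519] err 0
(-50, 850, 130, 0) 3 q [0.59, 1.13, 0.68, 0.91, -0.62, 1.29, 0.27] up [142, 192, 98] fore [122, 359, 176] tool [55, 676, 469] E [404, -303, 575] err 0
(-42, 720, 100, 0) 3 q [0.35, 0.96, 0.65, 1.45, -0.63, 0.96, 0.44] up [118, 142, 94] fore [141, 316, 253] tool [101, 581, 402] E [423, -178, 655] err 0
start [-1.2985e+02  8.9993e+02  1.6282e+02  1.0000e-02]
[[4.2,-3.8,-0.1,0.1,-0.1,3.6,0],[4.4,-3.6,0,0.1,-0.1,3.6,0],[4.6,-3.3,-0.1,0.1,-0.1,3.6,0],[4.9,-3,0,0.1,0,3.6,0],[5,-2.7,-0.1,0.1,0,3.6,0],[4.5,-1.7,0,0,0,3,0],[4.6,-1.5,-0.1,0,0,3,0],[4.7,-1.3,0,0,0,3,0],[4.7,-1,-0.1,0,0,3,0],[5.7,-0.8,0,0,0,3.6,0],[5.8,-0.5,0,0,0,3.6,0],[5.7,-0.1,0,0,0,3.6,0],[5.8,0.3,0,0,0,3.6,0],[5.7,0.6,-0.1,0,0,3.6,0],[5.7,0.9,0,0,0,3.6,0],[5.6,1.3,0,0,0,3.6,0],[4.6,1.5,0,0,0,3,0],[4.5,1.7,-0.1,0,0,3,0],[4.5,1.9,-0.1,0,0,3,0],[3.9,2.8,-0.2,0,0,3,0]]
[[3.8,3,-0.3,0,0,3,0]]
```

{"name": "play_rows", "arguments": {
  "series": [
    [[4.2, -3.8, -0.1, 0.1, -0.1, 3.6, 0], [4.4, -3.6, 0, 0.1, -0.1, 3.6, 0], [4.6, -3.3, -0.1, 0.1, -0.1, 3.6, 0], [4.9, -3, 0, 0.1, 0, 3.6, 0], [5, -2.7, -0.1, 0.1, 0, 3.6, 0], [4.5, -1.7, 0, 0, 0, 3, 0], [4.6, -1.5, -0.1, 0, 0, 3, 0], [4.7, -1.3, 0, 0, 0, 3, 0], [4.7, -1, -0.1, 0, 0, 3, 0], [5.7, -0.8, 0, 0, 0, 3.6, 0], [5.8, -0.5, 0, 0, 0, 3.6, 0], [5.7, -0.1, 0, 0, 0, 3.6, 0], [5.8, 0.3, 0, 0, 0, 3.6, 0], [5.7, 0.6, -0.1, 0, 0, 3.6, 0], [5.7, 0.9, 0, 0, 0, 3.6, 0], [5.6, 1.3, 0, 0, 0, 3.6, 0], [4.6, 1.5, 0, 0, 0, 3, 0], [4.5, 1.7, -0.1, 0, 0, 3, 0], [4.5, 1.9, -0.1, 0, 0, 3, 0], [3.9, 2.8, -0.2, 0, 0, 3, 0]]
  ]
}}

```text
clock: 12.92
eef_pos: [413.7, -809.0, 151.6]
tool_rot: [-3.133, 0.01, 0.48]
force: [1.3, 0.3, 0.1]
width: 85.3
gripper_force: 0.0
```

Run:
```python
from ex import *
from plan import ctrl
s=ctrl.read_state();q=s["qpos"];print(np.round(q,2).tolist(),np.round(s["tau"],1),s["clock"],s["eef_pos"],s["tool_rot"])
p=s["eef_pos"];st=(np.degrees(np.arctan2(p[1],p[0])),np.hypot(*p[:2]),p[2],0.01)
w=[(-60,895,150,0),(-50,850,140,0),(-44,770,130,0),(-40,700,110,0)]
explore(q,w,st)
show(rows(w))
# precise targets on the board, refined from the start pictures
from h import *
import cv2
Z=dict(small=41,large=46)
img=cv2.imread("pics/top0.png");h=cv2.cvtColor(img,cv2.COLOR_BGR2HSV)
m=((h[...,1]<40)&(h[...,2]>205)).astype(np.uint8);n,l,st_,c=cv2.connectedComponentsWithStats(m)
for i in range(1,n):
    if 15<st_[i,4]<200 and 280<c[i,0]<430 and 150<c[i,1]<300:print("white",np.round(c[i],1),st_[i,2:],np.round(ray(c[i],"top",41)[:2]),np.round(ray(c[i],"top",46)[:2]))
b=((h[...,0]>100)&(h[...,0]<118)&(h[...,1]>130)&(h[...,2]>120)).astype(np.uint8);n,l,st_,c=cv2.connectedComponentsWithStats(cv2.morphologyEx(b,cv2.MORPH_CLOSE,np.ones((11,11))))
for i in range(1,n):
    if st_[i,4]>400 and 280<c[i,0]<430 and 150<c[i,1]<300:
        r=cv2.minAreaRect(np.argwhere(l==i)[:,::-1].astype(np.float32));bp=cv2.boxPoints(r);W=np.array([ray(x,"top",28)[:2] for x in bp])
        print("blue",np.round(r[0],1),"ctr",np.round(W.mean(0)),"sides",np.round(np.linalg.norm(W[1]-W[0])),np.round(np.linalg.norm(W[2]-W[1])),np.round(W).tolist())
```

```text
[0.95, 1.3, 0.85, 0.38, -0.8, 1.59, 0.14] [  4.3 -81.4   6.9 -18.3  -0.    0.8  -0.6] 12.925 [ 413.71798477 -809.02031517  151.62254558] [-3.13279396  0.01027468  0.48018173]
(-60, 895, 150, 0) 1 q [0.86, 1.27, 0.86, 0.5, -0.79, 1.55, 0.19] up [246, 229, 113] fore [118, 376, 163] tool [77, 712, 488] E [325, -423, 501] err 0
(-50, 850, 140, 0) 3 q [0.59, 1.18, 0.85, 0.84, -0.77, 1.39, 0.33] up [135, 204, 111] fore [118, 375, 182] tool [55, 682, 473] E [414, -308, 550] err 0
(-44, 770, 130, 0) 2 q [0.38, 1.06, 0.85, 1.22, -0.77, 1.2, 0.47] up [89, 171, 109] fore [121, 344, 264] tool [86, 620, 427] E [444, -205, 607] err 0
(-40, 700, 110, 0) 2 q [0.25, 0.99, 0.83, 1.49, -0.78, 1.04, 0.58] up [89, 146, 114] fore [119, 318, 293] tool [146, 568, 392] E [447, -141, 641] err 0
start [-6.2920e+01  9.0867e+02  1.5162e+02  1.0000e-02]
[[3.4,3.4,-0.2,0.7,0.4,2.9,0],[3.6,4,-0.3,0,0,3.3,0],[3.3,4.1,-0.3,0,0,3.3,0],[3,4.3,-0.4,0,0,3.3,0],[0.6,5.9,-0.5,0,0,3,0],[0.1,5.7,-0.5,0,0,3,0],[-0.8,4.3,-1,0,0,2,0],[-0.9,4.2,-1,0,0,2,0]]
white [354.9 163.5] [ 9  8 47] [ 640. -396.] [ 639. -396.]
white [337.9 189.7] [ 7  7 31] [ 582. -360.] [ 582. -359.]
white [355.2 197.6] [11 12 54] [ 565. -398.] [ 565. -397.]
white [314.1 211.9] [ 5  6 17] [ 533. -308.] [ 533. -308.]
white [332.1 228.5] [11 12 52] [ 497. -348.] [ 497. -348.]
white [393.7 227.2] [ 7  7 33] [ 502. -482.] [ 502. -481.]
white [370.2 258.9] [ 5  6 16] [ 432. -431.] [ 433. -431.]
blue [377.9 215.8] ctr [ 526. -449.] sides 41.0 118.0 [[547.0, -390.0], [579.0, -415.0], [506.0, -508.0], [474.0, -483.0]]
blue [354.9 246.7] ctr [ 457. -399.] sides 40.0 118.0 [[478.0, -340.0], [510.0, -365.0], [437.0, -458.0], [405.0, -433.0]]
```

Run:
```python
from ex import *
from kin import cl
from plan import ctrl
q=ctrl.read_state()["qpos"];p=ctrl.read_state()["eef_pos"];st=(np.degrees(np.arctan2(p[1],p[0])),np.hypot(*p[:2]),p[2],0.01)
for x,y,z in((524,-451,40),(457,-399,40),(582,-359,40),(533,-308,40),(533,-308,100)):
    az=np.degrees(np.arctan2(y,x))
    from contextlib import redirect_stdout;import io
    with redirect_stdout(io.StringIO()):q1,_=explore(q,[(-60,895,150,0),(-50,850,140,0),(-44,770,130,0),(az,np.hypot(x,y),100,0),(az,np.hypot(x,y),z,0)],st)
    E,W,P,_=fk(q1)
    print((x,y,z),np.round(q1,2).tolist(),np.round(E),np.round(W),clr(q1).tolist(),end=' ')
    for a,b in((np.array([0,0,338]),E),(E,W)):
        S=np.linspace(a,b,40);d,i=T.query(S);k=d.argmin();print("near",np.round(S[k]),np.round(cl[i[k]]),end=' ')
    print()
```

```text
(524, -451, 40) [0.28, 1.06, 0.78, 1.54, -0.86, 0.93, 0.64] [ 462. -160.  606.] [ 514. -456.  379.] [[76, 167, 132], [96, 339, 312], [164, 586, 403]] near [ 391. -135.  565.] [ 426. -140.  498.] near [ 469. -198.  577.] [ 442. -147.  499.] 
(457, -399, 40) [0.26, 0.97, 0.75, 1.8, -0.91, 0.77, 0.78] [ 441. -141.  649.] [ 447. -404.  379.] [[116, 142, 123], [97, 315, 291], [124, 511, 338]] near [ 362. -116.  593.] [ 425. -139.  497.] near [ 443. -222.  566.] [ 435. -153.  497.] 
(582, -359, 40) [0.13, 1.05, 0.75, 1.57, -0.84, 0.89, 0.64] [476. -86. 615.] [ 573. -363.  379.] [[99, 153, 157], [70, 317, 334], [115, 585, 452]] near [415. -75. 580.] [ 452. -121.  500.] near [ 501. -157.  555.] [ 475. -123.  499.] 
(533, -308, 40) [0.08, 0.97, 0.72, 1.78, -0.88, 0.77, 0.75] [458. -59. 650.] [ 524. -312.  379.] [[140, 129, 157], [55, 293, 324], [126, 522, 406]] near [388. -50. 602.] [ 447. -124.  499.] near [ 485. -162.  539.] [ 465. -131.  499.] 
(533, -308, 100) [0.04, 0.9, 0.79, 1.76, -0.8, 0.86, 0.69] [435. -40. 685.] [ 524. -312.  439.] [[176, 106, 156], [77, 274, 308], [127, 498, 387]] near [346. -32. 613.] [ 428. -137.  498.] near [ 481. -179.  559.] [ 447. -143.  500.]
```

```bash
cat > loop.py <<'E'
from ex import *
from plan import ctrl
from contextlib import redirect_stdout;import io,itertools
s=ctrl.read_state();q=s["qpos"];p=s["eef_pos"];st=(np.degrees(np.arctan2(p[1],p[0])),np.hypot(*p[:2]),p[2],0.01)
def at(w):
    with redirect_stdout(io.StringIO()):return explore(q,w,st)[0]
for nm,w in(("ext",[(-60,895,150,0)]),("mid",[(-60,895,150,0),(-50,800,120,0)]),("work",[(-60,895,150,0),(-50,800,120,0),(-40,700,110,0)])):
    q1=at(w);print(nm,np.round(q1,2))
    a=np.radians(w[-1][0]);e=np.array([np.cos(a),np.sin(a),0]);n=np.array([-e[1],e[0],0]);z=np.array([0,0,1.]);O=np.zeros(3)
    M={}
    for sg in(1,-1):
        M["rad%d"%sg]=[[*(e*5*sg),*O]]*2
        M["lat%d"%sg]=[[*(n*5*sg),*O]]*3
        M["yaw%d"%sg]=[[*O,*(z*10*sg)]]*5
        M["tr%d"%sg]=[[*O,*(e*8*sg)]]*4
        M["tn%d"%sg]=[[*O,*(n*8*sg)]]*3
    M["up"]=[[*(z*3),*O]]*1
    neg=lambda m:[[-v for v in r] for r in m]
    res=[]
    for A,B in itertools.permutations(M,2):
        if A[:2]==B[:2]:continue
        L=run(q1,M[A]+M[B]+neg(M[A])+neg(M[B]));res.append((L[-1][2]-q1[2],A,B,np.linalg.norm(fk(L[-1])[2]-fk(q1)[2])))
    res=[r for r in res if r[3]<2];res.sort();print([(round(r[0],3),r[1],r[2]) for r in res[:5]])
E
python3 loop.py
```

```text
ext [ 0.86  1.27  0.86  0.5  -0.79  1.55  0.19]
[(np.float64(-2.075), 'rad1', 'tn1'), (np.float64(-1.839), 'tn1', 'tr1'), (np.float64(-0.974), 'rad1', 'tr1'), (np.float64(-0.936), 'lat1', 'tr-1'), (np.float64(-0.911), 'tn1', 'lat-1')]
mid [ 0.52  1.12  0.85  1.1  -0.78  1.25  0.43]
[(np.float64(-2.04), 'tn1', 'up'), (np.float64(-1.439), 'tr1', 'tn1'), (np.float64(-1.066), 'tn1', 'yaw1'), (np.float64(-0.892), 'tn1', 'lat1'), (np.float64(-0.859), 'tr1', 'yaw-1')]
work [ 0.25  0.99  0.83  1.49 -0.78  1.04  0.58]
[(np.float64(-0.843), 'tr1', 'yaw-1'), (np.float64(-0.823), 'yaw-1', 'tr-1'), (np.float64(-0.783), 'rad1', 'tn1'), (np.float64(-0.56), 'yaw-1', 'tn-1'), (np.float64(-0.433), 'tn-1', 'yaw1')]
```

```bash
cat >> loop.py <<'E'
print("----")
for nt,ny,sy,stt in((2,4,-1,1),(3,4,-1,1),(4,4,-1,1),(3,4,-1,-1),(4,4,-1,-1)):
    A=[[*O,*(e*8*stt)]]*nt;B=[[*O,*(z*10*sy)]]*ny
    for nm,seq in(("AB",A+B+neg(A)+neg(B)),("BA",B+A+neg(B)+neg(A))):
        L=run(q1,seq);print(nt,ny,sy,stt,nm,np.round(L[-1],2).tolist(),"maxstep",np.abs(np.diff(L,axis=0)).max().round(2),"q3",np.round(L[:,2],2).tolist())
E
python3 loop.py | sed -n '/----/,$p'
```

```text
----
2 4 -1 1 AB [0.35, 0.86, 0.62, 1.68, -0.86, 0.73, 0.75] maxstep 0.18 q3 [0.83, 0.75, 0.67, 0.7, 0.73, 0.75, 0.7, 0.78, 0.86, 0.8, 0.74, 0.68, 0.62]
2 4 -1 1 BA [0.27, 1.09, 0.87, 1.27, -0.67, 1.29, 0.41] maxstep 0.15 q3 [0.83, 0.87, 0.9, 0.94, 0.97, 0.9, 0.82, 0.8, 0.78, 0.76, 0.73, 0.8, 0.87]
3 4 -1 1 AB [0.57, 0.77, 0.26, 1.77, -0.67, 0.47, 0.68] maxstep 0.19 q3 [0.83, 0.75, 0.67, 0.6, 0.62, 0.53, 0.42, 0.31, 0.39, 0.49, 0.61, 0.51, 0.42, 0.33, 0.26]
3 4 -1 1 BA [0.29, 1.14, 0.87, 1.15, -0.62, 1.41, 0.32] maxstep 0.15 q3 [0.83, 0.87, 0.9, 0.94, 0.97, 0.9, 0.82, 0.75, 0.73, 0.71, 0.7, 0.68, 0.74, 0.8, 0.87]
4 4 -1 1 AB [0.74, 0.74, 0.02, 1.85, -0.61, 0.3, 0.73] maxstep 0.24 q3 [0.83, 0.75, 0.67, 0.6, 0.54, 0.55, 0.41, 0.23, 0.01, 0.08, 0.18, 0.32, 0.49, 0.35, 0.22, 0.11, 0.02]
4 4 -1 1 BA [0.33, 1.17, 0.79, 1.03, -0.53, 1.51, 0.2] maxstep 0.15 q3 [0.83, 0.87, 0.9, 0.94, 0.97, 0.9, 0.82, 0.75, 0.62, 0.6, 0.59, 0.57, 0.56, 0.62, 0.68, 0.74, 0.79]
3 4 -1 -1 AB [0.26, 1.15, 0.91, 1.16, -0.65, 1.41, 0.45] maxstep 0.16 q3 [0.83, 0.9, 0.98, 1.05, 1.09, 1.12, 1.14, 1.15, 1.09, 1.03, 0.97, 0.95, 0.94, 0.93, 0.91]
3 4 -1 -1 BA [0.4, 0.81, 0.53, 1.78, -0.97, 0.59, 0.81] maxstep 0.21 q3 [0.83, 0.87, 0.9, 0.94, 0.97, 1.04, 1.11, 1.18, 1.14, 1.08, 1.01, 0.91, 0.78, 0.65, 0.53]
4 4 -1 -1 AB [0.27, 1.2, 0.93, 1.05, -0.62, 1.52, 0.45] maxstep 0.16 q3 [0.83, 0.9, 0.98, 1.05, 1.12, 1.15, 1.17, 1.18, 1.19, 1.14, 1.08, 1.02, 0.96, 0.95, 0.95, 0.94, 0.93]
4 4 -1 -1 BA [0.57, 0.75, 0.27, 1.86, -0.97, 0.37, 0.83] maxstep 0.21 q3 [0.83, 0.87, 0.9, 0.94, 0.97, 1.04, 1.11, 1.18, 1.24, 1.2, 1.14, 1.05, 0.92, 0.77, 0.6, 0.43, 0.27]
```

```bash
sed -i '/^print("----")/,$d' loop.py; sed -i 's/^for nm,w in.*/for nm,w in(("mid",[(-60,895,150,0),(-50,800,130,0)]),("m2",[(-60,895,150,0),(-50,800,130,0),(-46,740,120,0)]),("work",[(-60,895,150,0),(-50,800,120,0),(-40,700,110,0)])):/; /^    M={}/,$d' loop.py
cat >> loop.py <<'E'
    Rz=lambda d:Ro.from_rotvec([0,0,np.radians(d)])
    res=[]
    for ax in("e","n","en","-en"):
      v={"e":e,"n":n,"en":(e+n)/2**.5,"-en":(n-e)/2**.5}[ax]
      for nt in(-4,-3,-2,2,3,4):
        for ny in(-6,-4,-3,3,4,6):
          for dl in(0,):
            A=[[*O,*(v*8*np.sign(nt))]]*abs(nt);B=[[*O,0,0,10*np.sign(ny)]]*abs(ny)
            v2=Rz(10*ny).apply(v);A_=[[*O,*(-v2*8*np.sign(nt))]]*abs(nt);B_=[[*O,0,0,-10*np.sign(ny)]]*abs(ny)
            for o,seq in(("AB",A+B+A_+B_),("BA",B+A_+[]+B_+[])):
                if o=="BA":
                    v3=Rz(10*ny).apply(v);seq=B+[[*O,*(v3*8*np.sign(nt))]]*abs(nt)+B_+[[*O,*(-v*8*np.sign(nt))]]*abs(nt)
                L=run(q1,seq);er=np.linalg.norm(fk(L[-1])[2]-fk(q1)[2])
                res.append((L[-1][2]-q1[2],ax,nt,ny,o,len(seq),round(np.abs(np.diff(L,axis=0)).max(),2),round(er,1),min(clr(x)[:2].min() for x in L)))
    res.sort(key=lambda r:r[0])
    for r in res[:5]:print(np.round(r[0],3),*r[1:])
E
python3 loop.py
```

```text
mid [ 0.52  1.11  0.86  1.09 -0.77  1.26  0.43]
-2.105 -en 3 -6 BA 18 5.14 1376.4 92
-2.105 -en 4 -6 BA 20 5.14 1376.4 92
-2.105 -en 4 -3 BA 14 4.91 1633.5 102
-2.082 n 4 3 BA 14 0.67 0.0 60
-2.073 n 3 6 BA 18 3.64 0.0 59
m2 [ 0.39  1.03  0.85  1.34 -0.78  1.13  0.53]
-2.082 n 4 -3 BA 14 2.12 0.0 44
-2.073 n 4 -4 BA 16 1.43 0.0 41
-1.892 n 4 3 BA 14 1.96 0.0 7
-1.87 n 4 6 BA 20 2.57 0.0 3
-1.355 n 4 3 AB 14 1.33 0.0 2
work [ 0.25  0.99  0.83  1.49 -0.78  1.04  0.58]
-0.645 e 4 -6 BA 20 0.49 0.0 3
-0.542 e 4 -6 AB 20 0.26 0.0 3
-0.517 e 3 -6 AB 18 0.28 0.0 8
-0.499 e 4 -4 BA 16 0.37 0.0 2
-0.473 e 3 -6 BA 18 0.49 0.0 4
```

```bash
sed -i 's/    for r in res\[:5\].*/    for r in [r for r in res if r[6]<.27 and r[7]<2 and r[8]>60][:4]:print(np.round(r[0],3),*r[1:])/' loop.py; python3 loop.py
```

```text
mid [ 0.52  1.11  0.86  1.09 -0.77  1.26  0.43]
-0.138 e 2 -6 AB 16 0.18 0.0 74
-0.127 e 2 -6 BA 16 0.22 0.0 62
-0.04 e 4 3 BA 14 0.2 0.0 67
-0.04 n -3 -3 BA 12 0.25 0.0 66
m2 [ 0.39  1.03  0.85  1.34 -0.78  1.13  0.53]
-0.188 e 2 -6 AB 16 0.2 0.0 67
-0.142 en 3 -6 AB 18 0.18 0.0 62
-0.112 -en -2 -6 AB 16 0.21 0.0 63
-0.105 -en -2 -4 AB 12 0.2 0.0 63
work [ 0.25  0.99  0.83  1.49 -0.78  1.04  0.58]
-0.28 e 2 -6 AB 16 0.22 0.0 80
-0.167 -en -2 -6 AB 16 0.22 0.0 79
-0.144 -en -2 -4 AB 12 0.21 0.0 79
-0.137 e 2 -4 BA 12 0.25 0.0 63
```

```bash
cat > l2.py <<'E'
from ex import *
from plan import ctrl
from contextlib import redirect_stdout;import io
s=ctrl.read_state();q=s["qpos"];p=s["eef_pos"];st=(np.degrees(np.arctan2(p[1],p[0])),np.hypot(*p[:2]),p[2],0.01)
def at(q,w,st):
    with redirect_stdout(io.StringIO()):return explore(q,w,st)[0]
q1=at(q,[(-60,895,150,0),(-50,800,120,0),(-40,700,110,0)],st)
a=np.radians(-40);e=np.array([np.cos(a),np.sin(a),0]);O=[0,0,0]
for tl,nt,ny in((8,2,6),(8,2,8),(10,2,6),(10,2,7),(8,3,5),(0,1,1)):
    v2=Ro.from_rotvec([0,0,np.radians(-10*ny)]).apply(e)
    seq=[[*O,*(e*tl)]]*nt+[[*O,0,0,-10]]*ny+[[*O,*(-v2*tl)]]*nt+[[*O,0,0,10]]*ny
    L=run(q1,seq);print(tl,nt,ny,np.round(L[-1],2).tolist(),np.abs(np.diff(L,axis=0)).max().round(2),np.min([clr(x) for x in L],axis=0).tolist())
    for x,y,z in((524,-451,40),(582,-359,40),(533,-308,40),(533,-308,100)):
        az=np.degrees(np.arctan2(y,x));qq=at(L[-1],[(az,np.hypot(x,y),100,0),(az,np.hypot(x,y),z,0)],(-40,700,110,0))
        print("   ",(x,y,z),np.round(qq[2],2),clr(qq).tolist())
E
python3 l2.py; python3 -c "
from plan import *
show(rows([(-60,895,150,0),(-50,800,120,0),(-40,700,110,0)]))"
```

```text
8 2 6 [0.38, 0.91, 0.55, 1.49, -0.53, 0.92, 0.39] 0.22 [[110, 113, 80], [120, 290, 228], [166, 487, 298]]
    (524, -451, 40) 0.5 [[126, 151, 95], [140, 323, 267], [164, 586, 403]]
    (582, -359, 40) 0.47 [[120, 140, 121], [100, 313, 289], [115, 585, 452]]
    (533, -308, 40) 0.44 [[155, 118, 119], [79, 294, 272], [126, 522, 406]]
    (533, -308, 100) 0.5 [[193, 93, 120], [97, 276, 251], [127, 498, 387]]
8 2 8 [0.41, 0.89, 0.48, 1.49, -0.46, 0.9, 0.34] 0.22 [[110, 108, 80], [120, 287, 226], [166, 478, 298]]
    (524, -451, 40) 0.44 [[138, 148, 86], [150, 320, 256], [164, 586, 403]]
    (582, -359, 40) 0.41 [[127, 138, 113], [106, 312, 280], [115, 585, 452]]
    (533, -308, 40) 0.38 [[160, 116, 111], [84, 293, 262], [126, 522, 406]]
    (533, -308, 100) 0.43 [[197, 91, 112], [102, 276, 239], [127, 498, 387]]
10 2 6 [0.45, 0.88, 0.41, 1.49, -0.4, 0.88, 0.29] 0.31 [[110, 99, 48], [120, 273, 178], [162, 471, 279]]
    (524, -451, 40) 0.37 [[149, 146, 78], [160, 316, 246], [164, 586, 403]]
    (582, -359, 40) 0.35 [[133, 137, 105], [112, 311, 271], [115, 585, 452]]
    (533, -308, 40) 0.
[... 914 characters left out ...]
 [108, 275, 222], [127, 498, 387]]
0 1 1 [0.25, 0.99, 0.83, 1.49, -0.78, 1.04, 0.58] 0.15 [[103, 146, 125], [115, 318, 296], [175, 568, 392]]
    (524, -451, 40) 0.77 [[76, 167, 131], [97, 339, 311], [164, 586, 403]]
    (582, -359, 40) 0.75 [[99, 153, 157], [70, 317, 334], [115, 585, 452]]
    (533, -308, 40) 0.72 [[140, 129, 157], [55, 293, 323], [126, 522, 406]]
    (533, -308, 100) 0.79 [[176, 105, 155], [77, 274, 308], [127, 498, 387]]
start [-6.2920e+01  9.0867e+02  1.5162e+02  1.0000e-02]
[[3.4,3.4,-0.2,0.7,0.4,2.9,0],[2,4,-0.7,0,0,2.5,0],[1.8,4.1,-0.8,0,0,2.5,0],[1.6,4,-0.7,0,0,2.5,0],[1.3,4.1,-0.8,0,0,2.5,0],[1.1,5.5,-0.3,0,0,3.3,0],[0.8,5.5,-0.3,0,0,3.3,0],[0.3,5.3,-0.4,0,0,3.3,0]]
```

{"name": "play_rows", "arguments": {
  "series": [
    [[3.4, 3.4, -0.2, 0.7, 0.4, 2.9, 0], [2, 4, -0.7, 0, 0, 2.5, 0], [1.8, 4.1, -0.8, 0, 0, 2.5, 0], [1.6, 4, -0.7, 0, 0, 2.5, 0], [1.3, 4.1, -0.8, 0, 0, 2.5, 0], [1.1, 5.5, -0.3, 0, 0, 3.3, 0], [0.8, 5.5, -0.3, 0, 0, 3.3, 0], [0.3, 5.3, -0.4, 0, 0, 3.3, 0], [0, 0, 0, 6.1, -5.1, 0, 0], [0, 0, 0, 6.1, -5.1, 0, 0], [0, 0, 0, 0, 0, -10, 0], [0, 0, 0, 0, 0, -10, 0], [0, 0, 0, 0, 0, -10, 0], [0, 0, 0, 0, 0, -10, 0], [0, 0, 0, 0, 0, -10, 0], [0, 0, 0, 0, 0, -10, 0], [0, 0, 0, 0, 0, -10, 0], [0, 0, 0, 0, 0, -10, 0]]
  ]
}}

```text
clock: 15.18
eef_pos: [535.1, -450.3, 112.0]
tool_rot: [-3.124, -0.263, -0.526]
force: [0.3, 0.3, -0.4]
width: 85.6
gripper_force: 0.0
```

{"name": "play_rows", "arguments": {
  "series": [
    [[0, 0, 0, 4, 6.9, 0, 0], [0, 0, 0, 4, 6.9, 0, 0], [0, 0, 0, 0, 0, 10, 0.4], [0, 0, 0, 0, 0, 10, 0.4], [0, 0, 0, 0, 0, 10, 0.4], [0, 0, 0, 0, 0, 10, 0.4], [0, 0, 0, 0, 0, 10, 0.4], [0, 0, 0, 0, 0, 10, 0.4], [0, 0, 0, 0, 0, 10, 0.4], [0, 0, 0, 0, 0, 10, 0.4]]
  ]
}}

```text
clock: 16.42
eef_pos: [535.3, -450.1, 111.6]
tool_rot: [-3.117, 0.012, 0.882]
force: [0.2, 0.2, 0.4]
width: 51.3
gripper_force: 0.0
```

```bash
cat > st.py <<'E'
from ex import *
from plan import ctrl
def state():
    s=ctrl.read_state();R=Ro.from_euler("xyz",s["tool_rot"]).as_matrix()
    y=R[:,1];print("q",np.round(s["qpos"],2).tolist(),"clk",round(s["clock"],2),"pos",np.round(s["eef_pos"],1),"z",np.round(R[:,2],3),"close ang",np.round(np.degrees(np.arctan2(y[1],y[0])),1),"w",round(s["width"],1),"F",np.round(s["force"],1),"clr",clr(s["qpos"])[:2].tolist())
    return s
E
python3 - <<'E'
from st import *;from h import *
s=state()
p,d=get_image("top");cv2.imwrite("pics/top1.png",p[:,:,::-1]);cv2.imwrite("pics/t2.png",cv2.resize(p[130:300,270:470,::-1],None,fx=4,fy=4)[:600])
p,d=get_image("side");cv2.imwrite("pics/s2.png",cv2.resize(p[150:300,210:410,::-1],None,fx=4,fy=4))
for c in("side","top"):
    for n in("large_cap","small_cap_b","large_row_middle"):
        for r in place_of(n,c)[:4]:print(c,n,round(r["p"],2),np.round(r["pixel"],1),np.round(ray(r["pixel"],c,20)[:2]))
E
```

```text
q [0.39, 0.9, 0.52, 1.45, -0.48, 0.95, 0.34] clk 16.43 pos [ 535.3 -450.1  111.6] z [-0.026  0.006 -1.   ] close ang -39.5 w 51.3 F [0.2 0.2 0.4] clr [[157, 128, 88], [162, 303, 248]]
side large_cap 0.55 [331.8 217.6] [ 586. -356.]
side small_cap_b 0.7 [296.1 208.1] [ 534. -300.]
side small_cap_b 0.62 [329.4 254.5] [ 534. -447.]
side large_row_middle 0.97 [325.5 256.6] [ 526. -449.]
side large_row_middle 0.33 [325.9 260.6] [ 522. -458.]
top large_cap 0.62 [339.8 191.5] [ 580. -365.]
top small_cap_b 0.45 [316.  211.1] [ 535. -312.]
```

Run:
```python
from h import *
def blobs(f,cam,z,win,vmin):
    h=cv2.cvtColor(cv2.imread(f),cv2.COLOR_BGR2HSV);m=((h[...,1]<60)&(h[...,2]>vmin)).astype(np.uint8)
    n,l,s,c=cv2.connectedComponentsWithStats(m)
    for i in range(1,n):
        if win[0]<c[i,0]<win[2] and win[1]<c[i,1]<win[3] and s[i,4]>6:
            print(cam,np.round(c[i],1),s[i,2:],np.round(ray(c[i],cam,z)[:2],1))
blobs("pics/top0.png","top",44,(370,205,390,225),150)
blobs("pics/side0.png","side",44,(315,235,340,265),150)
print("caps side");blobs("pics/side0.png","side",41,(285,195,345,220),150)
blobs("pics/side0.png","side",46,(325,195,345,220),150)
blobs("pics/top0.png","top",46,(330,180,345,200),150);blobs("pics/top0.png","top",41,(308,205,322,220),150)
```

```text
top [379.2 215. ] [ 7  7 41] [ 527.9 -449.8]
side [318.  255.2] [ 142  115 7475] [ 504.  -462.3]
side [327.6 246.3] [ 8  6 40] [ 528.7 -449.2]
side [322.  259.9] [11  8 69] [ 505.1 -475.2]
caps side
```

View pics/s2.png

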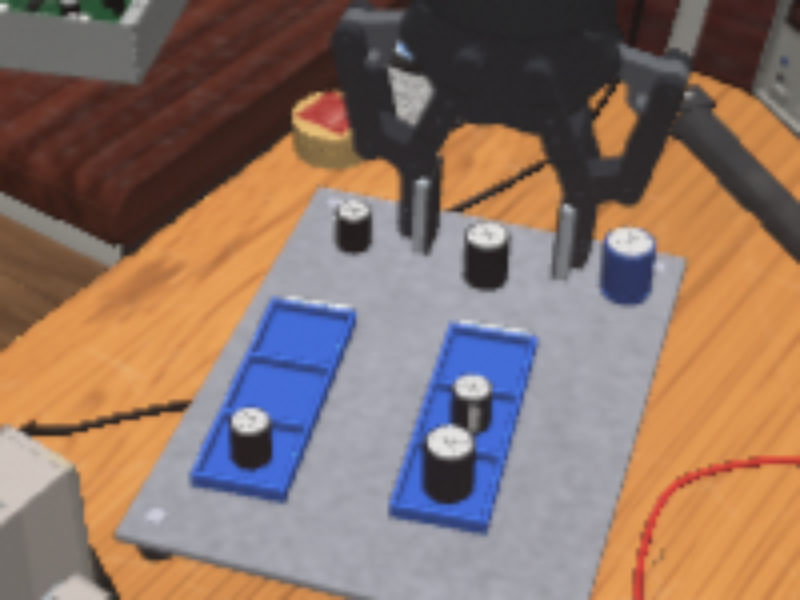

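{"name": "play_rows", "arguments": {
  "series": [
    [[-0.7, 0.1, 0, -0.3, -1.5, 1.5, 0.4], [0, 0, -3, 0, 0, 0, 0.4], [0, 0, -3, 0, 0, 0, 0.4], [0, 0, -1.8, 0, 0, 0, 0.4], [0, 0, 0, 0, 0, 0, 0.4], [0, 0, 0, 0, 0, 0, 0.4]]
  ]
}}

```text
clock: 17.58
eef_pos: [530.1, -450.8, 37.6]
tool_rot: [3.136, -0.001, 0.903]
force: [0.4, -0.5, 1.0]
width: 51.2
gripper_force: 0.0
```

Run:
```python
from st import *;from h import *
state()
p,d=get_image("side");cv2.imwrite("pics/s3.png",cv2.resize(p[190:310,240:400,::-1],None,fx=5,fy=5,interpolation=2))
```

```text
q [0.42, 0.97, 0.45, 1.52, -0.54, 0.77, 0.43] clk 17.57 pos [ 530.1 -450.8   37.6] z [ 0.005 -0.003 -1.   ] close ang -38.3 w 51.2 F [ 0.4 -0.5  1. ] clr [[135, 147, 90], [145, 319, 260]]
```

View pics/s3.png

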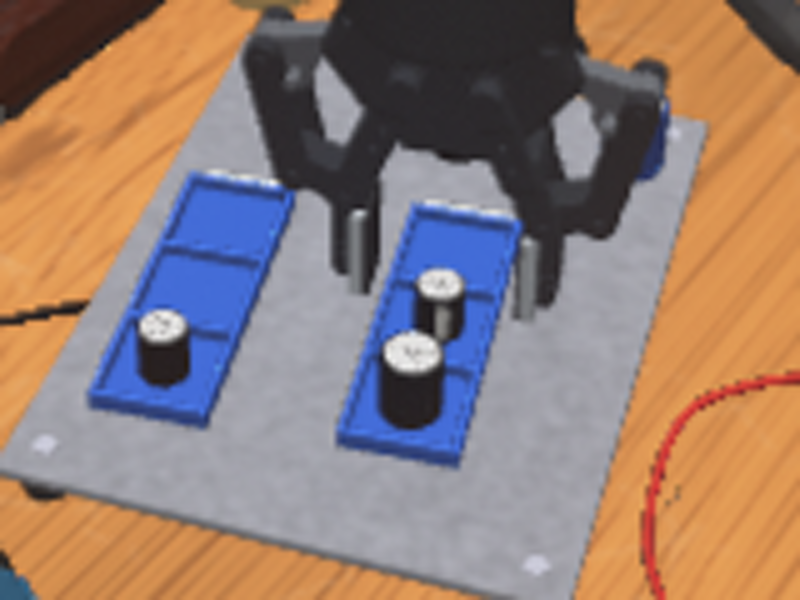

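{"name": "play_rows", "arguments": {
  "series": [
    [[-0.2, 0.1, -0.6, 0, 0, 0, 0.4], [0, 0, 0, 0, 0, 0, 0.6], [0, 0, 0, 0, 0, 0, 0.8], [0, 0, 0, 0, 0, 0, 1], [0, 0, 0, 0, 0, 0, 1], [0, 0, 0, 0, 0, 0, 1]]
  ]
}}

```text
clock: 18.38
eef_pos: [527.7, -449.2, 31.0]
tool_rot: [3.137, -0.001, 0.903]
force: [-1.4, 0.4, 4.0]
width: 15.4
gripper_force: 58.8
```

{"name": "play_rows", "arguments": {
  "series": [
    [[0, 0, 1, 0, 0, 0, 1], [0, 0, 2, 0, 0, 0, 1], [0, 0, 2, 0, 0, 0, 1], [0, 0, 0, 0, 0, 0, 1]]
  ]
}}

```text
clock: 18.88
eef_pos: [528.9, -450.5, 83.6]
tool_rot: [3.132, -0.001, 0.903]
force: [-0.5, -0.1, -0.1]
width: 15.5
gripper_force: 58.6
```

Run:
```python
from st import *;from h import *
state()
p,d=get_image("side");cv2.imwrite("pics/s4.png",cv2.resize(p[190:310,240:400,::-1],None,fx=5,fy=5,interpolation=2))
```

```text
q [0.41, 0.91, 0.48, 1.51, -0.51, 0.84, 0.41] clk 18.88 pos [ 528.9 -450.5   83.6] z [ 0.008 -0.005 -1.   ] close ang -38.3 w 15.5 F [-0.5 -0.1 -0.1] clr [[157, 131, 84], [159, 304, 246]]
```

View pics/s4.png

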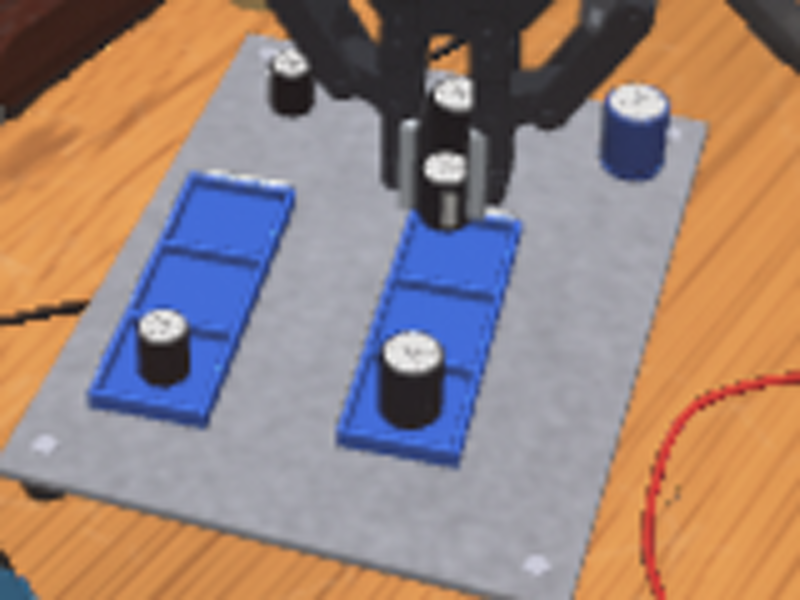

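{"name": "play_rows", "arguments": {
  "series": [
    [[-2.4, 1.7, 0, 0, 0, 0, 1], [-2.4, 1.7, 0, 0, 0, 0, 1], [-2.4, 1.7, 0, 0, 0, 0, 1], [0, 0, -2, 0, 0, 0, 1], [0, 0, -2, 0, 0, 0, 1], [0, 0, 0, 0, 0, 0, 1], [0, 0, 0, 0, 0, 0, 1]]
  ]
}}

```text
clock: 19.8
eef_pos: [455.9, -398.5, 40.1]
tool_rot: [3.137, -0.001, 0.903]
force: [-0.6, -0.6, 0.5]
width: 15.3
gripper_force: 58.7
```

{"name": "play_rows", "arguments": {
  "series": [
    [[0.1, -0.1, -0.4, 0, 0, 0, 1], [0, 0, -0.4, 0, 0, 0, 1], [0, 0, 0, 0, 0, 0, 1], [0, 0, 0, 0, 0, 0, 0.8], [0, 0, 0, 0, 0, 0, 0.6], [0, 0, 0, 0, 0, 0, 0.4], [0, 0, 0, 0, 0, 0, 0.4], [0, 0, 3, 0, 0, 0, 0.4], [0, 0, 3, 0, 0, 0, 0.4]]
  ]
}}

```text
clock: 20.92
eef_pos: [456.3, -398.9, 93.0]
tool_rot: [3.138, -0.001, 0.903]
force: [0.9, 0.9, 0.1]
width: 51.3
gripper_force: 0.0
```

Run:
```python
from st import *;from h import *
s=state()
p=s["eef_pos"]
print("to large",np.round((np.array([582,-359.5])-p[:2])/10,1))
im,d=get_image("side");cv2.imwrite("pics/s5.png",cv2.resize(im[190:310,240:400,::-1],None,fx=5,fy=5,interpolation=2))
```

```text
q [0.39, 0.79, 0.47, 1.77, -0.52, 0.7, 0.48] clk 20.93 pos [ 456.3 -398.9   93. ] z [ 0.003 -0.001 -1.   ] close ang -38.3 w 51.3 F [0.9 0.9 0.1] clr [[203, 97, 80], [159, 279, 211]]
to large [12.6  3.9]
```

View pics/s5.png

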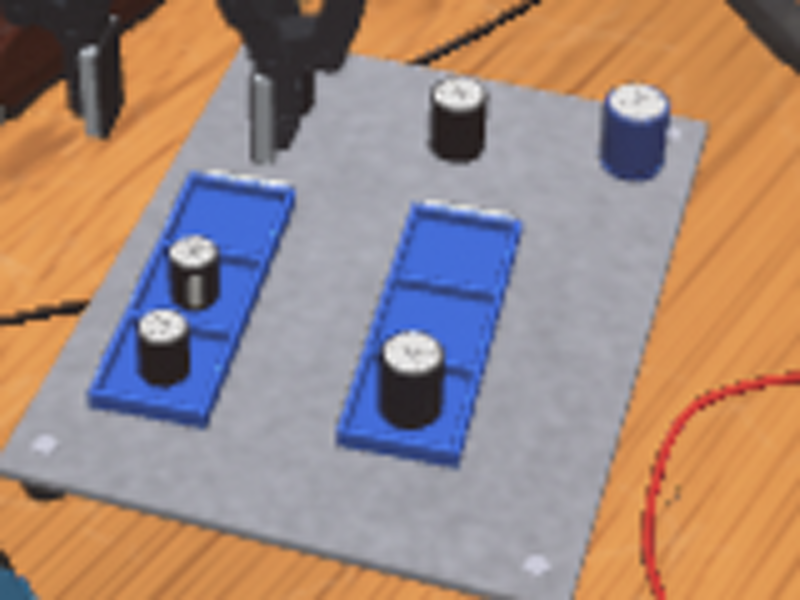

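{"name": "play_rows", "arguments": {
  "series": [
    [[4.2, 1.3, 0, 0, 0, 0, 0.4], [4.2, 1.3, 0, 0, 0, 0, 0.4], [4.2, 1.3, 0, 0, 0, 0, 0.4], [0, 0, -2.5, 0, 0, 0, 0.4], [0, 0, -2.5, 0, 0, 0, 0.4], [0, 0, 0, 0, 0, 0, 0.4], [0, 0, 0, 0, 0, 0, 0.4]]
  ]
}}

```text
clock: 21.85
eef_pos: [582.9, -360.7, 43.4]
tool_rot: [3.136, -0.001, 0.903]
force: [1.5, -0.0, -0.5]
width: 51.3
gripper_force: 0.0
```

Run:
```python
from st import *;from h import *
s=state()
im,d=get_image("side");cv2.imwrite("pics/s6.png",cv2.resize(im[170:250,260:400,::-1],None,fx=5.5,fy=5.5,interpolation=2))
```

```text
q [0.26, 0.95, 0.47, 1.55, -0.56, 0.77, 0.3] clk 21.85 pos [ 582.9 -360.7   43.4] z [ 0.005 -0.002 -1.   ] close ang -38.3 w 51.3 F [ 1.5 -0.  -0.5] clr [[127, 136, 120], [104, 309, 285]]
```

View pics/s6.png

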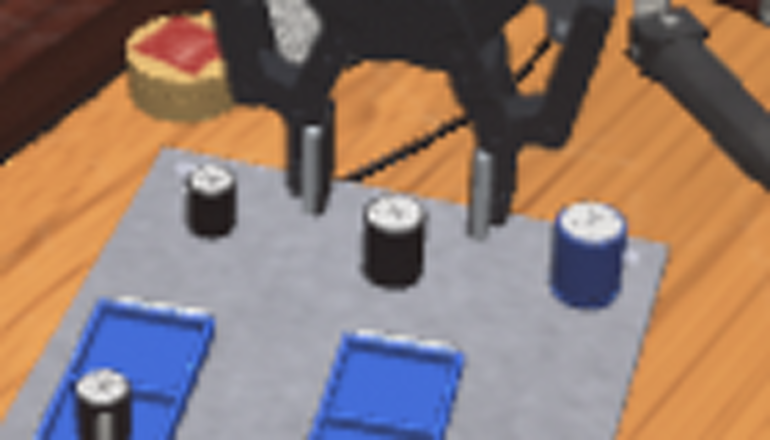

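{"name": "play_rows", "arguments": {
  "series": [
    [[-0.1, 0.1, -1.4, 0, 0, 0, 0.4], [0, 0, 0, 0, 0, 0, 0.4], [0, 0, 0, 0, 0, 0, 0.6], [0, 0, 0, 0, 0, 0, 0.8], [0, 0, 0, 0, 0, 0, 1], [0, 0, 0, 0, 0, 0, 1]]
  ]
}}

```text
clock: 22.65
eef_pos: [581.9, -359.4, 29.1]
tool_rot: [3.136, -0.001, 0.903]
force: [-0.7, -0.1, 3.2]
width: 19.5
gripper_force: 58.9
```

{"name": "play_rows", "arguments": {
  "series": [
    [[0, 0, 1, 0, 0, 0, 1], [0, 0, 2, 0, 0, 0, 1], [-1, -1.9, 0.5, 0, 0, 0, 1], [-1.1, -2, 0, 0, 0, 0, 1], [-1.1, -1.9, 0, 0, 0, 0, 1], [0, 0, -1.5, 0, 0, 0, 1], [0, 0, -0.8, 0, 0, 0, 1], [0, 0, 0, 0, 0, 0, 1], [0, 0, 0, 0, 0, 0, 1]]
  ]
}}

```text
clock: 23.78
eef_pos: [550.3, -416.2, 40.3]
tool_rot: [3.138, -0.002, 0.904]
force: [-0.0, -0.1, -0.9]
width: 19.4
gripper_force: 58.7
```

{"name": "play_rows", "arguments": {
  "series": [
    [[0, -0.1, -0.4, 0, 0, 0, 1], [0, 0, -0.4, 0, 0, 0, 1], [0, 0, 0, 0, 0, 0, 1], [0, 0, 0, 0, 0, 0, 0.8], [0, 0, 0, 0, 0, 0, 0.6], [0, 0, 0, 0, 0, 0, 0.4], [0, 0, 0, 0, 0, 0, 0.4], [0, 0, 3, 0, 0, 0, 0.4], [0, 0, 2.5, 0, 0, 0, 0.4]]
  ]
}}

```text
clock: 24.9
eef_pos: [549.5, -418.2, 88.3]
tool_rot: [3.137, -0.001, 0.903]
force: [0.2, -0.1, -0.3]
width: 51.2
gripper_force: 0.0
```

Run:
```python
from st import *;from h import *
s=state();p=s["eef_pos"];q=s["qpos"]
print("to small_a",np.round((np.array([533.5,-307.5])-p[:2])/10,1))
L=run(q,[[-.3,5.5,0,0,0,0],[-.3,5.5,0,0,0,0]]+[[0,0,-2.5,0,0,0]]*2);print(np.round(L[-1],2),np.min([clr(x) for x in L],axis=0).tolist())
```

```text
q [0.35, 0.9, 0.49, 1.52, -0.52, 0.85, 0.36] clk 24.9 pos [ 549.5 -418.2   88.3] z [ 0.004 -0.002 -1.   ] close ang -38.3 w 51.2 F [ 0.2 -0.1 -0.3] clr [[153, 126, 96], [143, 302, 255]]
to small_a [-1.6 11.1]
[ 0.21  0.89  0.44  1.74 -0.59  0.64  0.33] [[153, 97, 96], [82, 278, 255], [108, 510, 402]]
```

{"name": "play_rows", "arguments": {
  "series": [
    [[-0.5, 3.7, 0, 0, 0, 0, 0.4], [-0.5, 3.7, 0, 0, 0, 0, 0.4], [-0.6, 3.7, 0, 0, 0, 0, 0.4], [0, 0, -2.2, 0, 0, 0, 0.4], [0, 0, -2.2, 0, 0, 0, 0.4], [0, 0, 0, 0, 0, 0, 0.4], [0, 0, 0, 0, 0, 0, 0.4]]
  ]
}}

```text
clock: 25.78
eef_pos: [533.9, -307.6, 44.3]
tool_rot: [3.136, -0.001, 0.903]
force: [0.6, -1.3, 0.8]
width: 51.8
gripper_force: 0.0
```

Run:
```python
from st import *;from h import *
s=state()
im,d=get_image("side");cv2.imwrite("pics/s7.png",cv2.resize(im[170:280,260:400,::-1],None,fx=5.4,fy=5.4,interpolation=2))
```

```text
q [0.21, 0.87, 0.44, 1.76, -0.59, 0.63, 0.33] clk 25.77 pos [ 533.9 -307.6   44.3] z [ 0.005 -0.002 -1.   ] close ang -38.3 w 51.8 F [ 0.6 -1.3  0.8] clr [[163, 112, 121], [82, 289, 269]]
```

View pics/s7.png

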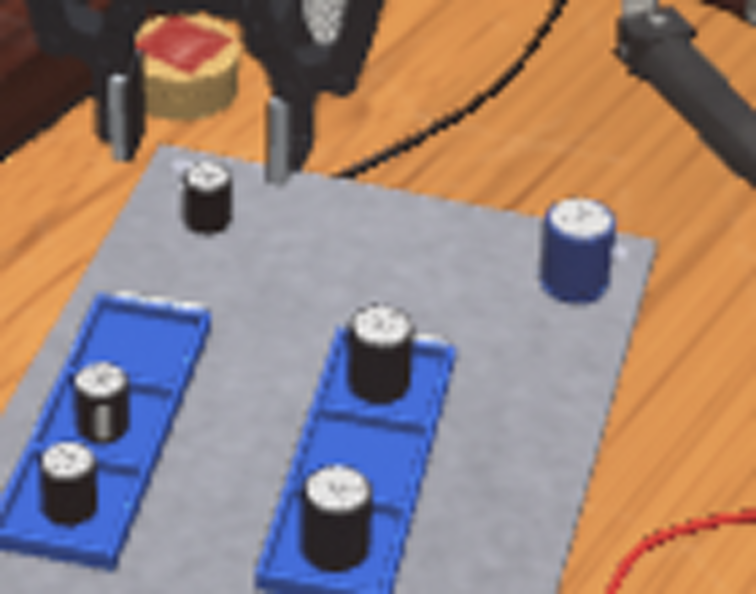

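{"name": "play_rows", "arguments": {
  "series": [
    [[0.1, -0.1, -1.5, 0, 0, 0, 0.4], [0, 0, 0, 0, 0, 0, 0.4], [0, 0, 0, 0, 0, 0, 0.6], [0, 0, 0, 0, 0, 0, 0.8], [0, 0, 0, 0, 0, 0, 1], [0, 0, 0, 0, 0, 0, 1]]
  ]
}}

```text
clock: 26.58
eef_pos: [534.8, -308.2, 29.0]
tool_rot: [3.137, -0.001, 0.903]
force: [-1.0, -0.3, 3.1]
width: 15.2
gripper_force: 58.6
```

{"name": "play_rows", "arguments": {
  "series": [
    [[0, 0, 1, 0, 0, 0, 1], [0, 0, 2, 0, 0, 0, 1], [-1.3, -1.5, 0.5, 0, 0, 0, 1], [-1.3, -1.5, 0, 0, 0, 0, 1], [-1.4, -1.5, 0, 0, 0, 0, 1], [-1.4, -1.5, 0, 0, 0, 0, 1], [0, 0, -1.5, 0, 0, 0, 1], [0, 0, -0.8, 0, 0, 0, 1], [0, 0, 0, 0, 0, 0, 1], [0, 0, 0, 0, 0, 0, 1]]
  ]
}}

```text
clock: 27.82
eef_pos: [481.2, -367.3, 40.3]
tool_rot: [3.138, -0.002, 0.904]
force: [0.5, -0.3, 0.1]
width: 15.4
gripper_force: 58.6
```

{"name": "play_rows", "arguments": {
  "series": [
    [[0, -0.1, -0.4, 0, 0, 0, 1], [0, 0, -0.4, 0, 0, 0, 1], [0, 0, 0, 0, 0, 0, 1], [0, 0, 0, 0, 0, 0, 0.8], [0, 0, 0, 0, 0, 0, 0.6], [0, 0, 0, 0, 0, 0, 0.4], [0, 0, 0, 0, 0, 0, 0.4], [0, 0, 3, 0, 0, 0, 0.4], [0, 0, 2.5, 0, 0, 0, 0.4], [0.7, 5, 0, 0, 0, 0, 0.4], [0.7, 5, 0, 0, 0, 0, 0.4], [0, 0, 0, 0, 0, 0, 0.4]]
  ]
}}

```text
clock: 29.32
eef_pos: [495.8, -263.1, 87.1]
tool_rot: [3.141, -0.005, 0.91]
force: [-0.4, -0.4, 0.6]
width: 51.2
gripper_force: 0.0
```

Run:
```python
from st import *;from h import *
s=state()
im,d=get_image("side");cv2.imwrite("pics/s8.png",cv2.resize(im[180:300,250:400,::-1],None,fx=5,fy=5,interpolation=2))
im,d=get_image("top");cv2.imwrite("pics/top2.png",im[:,:,::-1])
h=cv2.cvtColor(im,cv2.COLOR_RGB2HSV);m=((h[...,1]<60)&(h[...,2]>175)).astype(np.uint8);n,l,st_,c=cv2.connectedComponentsWithStats(m)
for cam,im in(("top",im),("side",get_image("side")[0])):
  h=cv2.cvtColor(im,cv2.COLOR_RGB2HSV);m=((h[...,1]<60)&(h[...,2]>175)).astype(np.uint8);n,l,st_,c=cv2.connectedComponentsWithStats(m)
  for i in range(1,n):
    x=ray(c[i],cam,44);y=ray(c[i],cam,49)
    if 15<st_[i,4]<200 and 420<x[0]<660 and -500<x[1]<-280:print(cam,np.round(c[i],1),st_[i,2:],"z44",np.round(x[:2],1),"z49",np.round(y[:2],1))
```

```text
q [0.15, 0.76, 0.47, 1.9, -0.57, 0.62, 0.32] clk 29.32 pos [ 495.8 -263.1   87.1] z [ 0.003  0.003 -1.   ] close ang -37.9 w 51.2 F [-0.4 -0.4  0.6] clr [[218, 75, 128], [66, 265, 242]]
top [349.3 156.8] [19 12 58] z44 [ 654.3 -383.6] z49 [ 653.5 -383.2]
top [355.1 163.4] [11 10 85] z44 [ 639.9 -396.3] z49 [ 639.2 -395.9]
top [340.3 201.4] [ 6  6 27] z44 [ 556.3 -364.9] z49 [ 556.  -364.6]
top [328.6 205.4] [ 6 10 23] z44 [ 547.2 -339.6] z49 [ 547.1 -339.5]
top [364.8 205. ] [ 9  9 54] z44 [ 549.1 -418.3] z49 [ 548.9 -417.7]
top [334.4 204.6] [ 6  4 19] z44 [ 549.1 -352.1] z49 [ 549. -352.]
top [321.7 215. ] [ 6  9 22] z44 [ 526.1 -324.8] z49 [ 526.1 -324.8]
top [331.3 224.6] [ 14  23 124] z44 [ 505.7 -346.1] z49 [ 505.8 -345.9]
top [349.4 213.8] [ 7  4 19] z44 [ 529.6 -385.1] z49 [ 529.6 -384.7]
top [356.8 216.3] [ 8  5 22] z44 [ 524.5 -401.1] z49 [ 524.4 -400.6]
top [356.6 225.2] [22 15 87] z44 [ 505.  -400.9] z49 [ 505.1 -400.5]
top [393.7 227.2] [ 9  8 57] z44 [ 501.8 -481.3] z49 [ 501.8 -480.4]
top [320.7 236.1] [ 9 10 17] z44 [ 480.5 -323.3] z49 [ 480.7 -323.3]
top [369.8 235.7
[... 399 characters left out ...]

side [367.1 209.9] [11  7 61] z44 [ 644.2 -388.8] z49 [ 640.5 -394.2]
side [296.  215.7] [13  7 29] z44 [ 512.2 -349.4] z49 [ 509.8 -355.1]
side [355.3 214. ] [ 7  5 16] z44 [ 617.1 -390.6] z49 [ 613.7 -395.9]
side [375.4 220.6] [ 6 11 36] z44 [ 641.5 -423.2] z49 [ 637.9 -428.2]
side [293.3 224.1] [26 10 95] z44 [ 497.8 -369.9] z49 [ 495.5 -375.4]
side [356.1 220.3] [ 6  6 22] z44 [ 609.1 -407.6] z49 [ 605.7 -412.8]
side [348.7 231.7] [14 10 56] z44 [ 580.7 -430.5] z49 [ 577.6 -435.4]
side [278.  239.7] [ 9  6 35] z44 [ 456.4 -398.1] z49 [ 454.5 -403.3]
side [272.  254.4] [ 9  6 41] z44 [ 433.5 -428.6] z49 [ 431.9 -433.6]
side [321.9 260. ] [11  8 63] z44 [ 504.9 -475.3] z49 [ 502.6 -479.8]
```

View pics/s8.png

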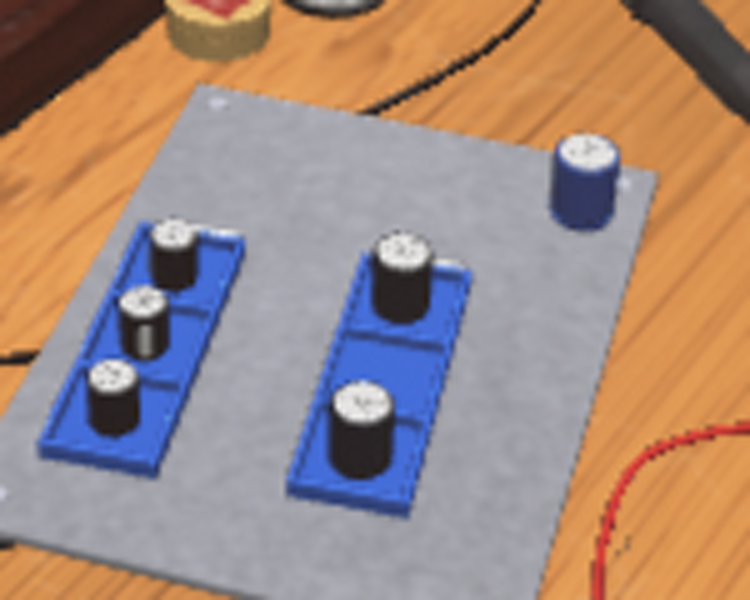

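```bash
python3 -c "
from cell import workorder
print(workorder.finish_job())"
```

```text
the job is handed in; nothing more can be done
None
```

The job is handed in at about 29 s of the 61 s allowed: the large capacitor stands in the large row's end pocket and the two small ones stand in the small row's middle and end pockets. All three are within about 2 mm of the pocket centres by the camera; no verdict came back.

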